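# Load the test-plate rotator with a spatula

## Robot

A 6-joint arm with a two-finger parallel gripper is mounted at the origin on the work surface. World frame = base frame: x ahead of the robot, y to its left, z up, the work surface at z = 0. Lengths are in m, angles in degrees, forces in N, time in s.
With the tool pointing down it reaches from about 0.3 to 0.75 m from the base axis. Payload 8.5 kg.
Tool frame: the origin (TCP) lies on the centre line of the jaws, within the pads' length; the fingertips stand 11 mm ahead of it and the grasp point (between the pads) lies 8 mm behind it (bot.finger_overhang is the distance from the TCP to the fingertips, in m); z points along the fingers, y is the line along which they close (so a half turn about z gives the same grasp; the last joint's range is limited). The gripper opens to 88 mm and grips with 3 to 60 N. Pads are 18 mm wide; open, the fingers measure 123 mm over their backs; the gripper's body (75 mm by 187 mm) begins 45 mm behind the grasp point.
Start: joints at [54.471, 21.807, 74.336, -0, 83.858, -12.336], TCP at [0.217, 0.506, 0.222] pointing down, gripper open.
Joint ranges: [-178.18, 178.18], [-50.72, 133.34], [12.68, 142.11], [-81.47, 261.47], [9.98, 163.14], [-165.26, 165.26]. Speed limits (degrees/s): [136.94, 136.94, 180, 180, 180, 180].

## Interface

Orientations are given as [roll, pitch, yaw] about the fixed x, y, z axes, in that order (R = Rz(yaw) Ry(pitch) Rx(roll)).
In Python, from rig import bot gives the robot as it stands. The module is installed in compiled form; this text tells all that it offers.
- The arm moves only by the shell command python3 -m handwheel 'ROWS' [OPENING]. ROWS is JSON, a list of rows, each a list of 4 numbers: the shift along the tool's x, y, z in m, then the turn about the tool's z in degrees. A call has 1 to 8 rows; each row shifts and turns the commanded pose from where the row before left it, along the tool's axes as they then stand; what a row does not reach is not made up. A row lasts 1/12 s, in which the tool goes at most 41.7 mm and 7.16 degrees, less where a joint would pass 70% of its speed; a pose out of reach is approached as far as the arm can. A call with a gripper value outside its range is refused whole. OPENING is the finger opening in m, from 0 to 0.0881, set as the call begins (- or left out, the last holds). The fingers move at their own pace and stop on an object; the grip force is fixed at half the most. Time passes only in rows, so rows that do not move let the fingers close. It gives the time, the measured TCP pose, the force, the opening and the grip force at its end, in the units of the state.
- bot.sense(): the state, without advancing time (a new reading comes with each control period).
- bot.snapshot(name): name is "scene" or "top"; returns (picture, depth): 400x640x3 uint8, blue, green, red; 400x640 float32, m along the optical axis (not along the pixel's ray), 0 where there is no reading.
- bot.camera_model(name): a dict with "fovy" (degrees; the focal length in pixels is half the picture's height over the tangent of half this angle, whatever the lens; pixels are square), "cx", "cy" (the principal point, pixels), "pose" (4x4, takes a point from camera to world coordinates). Camera axes: x right, y up, looking along -z (the intrinsics and any distortion apply to the point x, -y, -z); pixel columns grow to the right and rows downward; lengths in m; the calibration is good to about 2 mm. A picture is of the moment at which its call begins. camera_model takes no time and is no camera call.
- bot.job_done(): hands the job in; it is judged then, once.
The state is a dict: "clock": time; "joints": joint angles; "qvel": joint speeds; "joint_torque": joint torques, N m; "tcp_pos": TCP position; "ee_rot": TCP orientation; "contact_force": force on the tool from outside, world axes, zero at the start; "moment": the same for the moment, N m; "grip_width": opening from 0.0 (shut) to 1.0 (fully open); "grasp_force": force on a finger pad.
Only numpy, scipy, OpenCV 4.12 (cv2) and the standard library are available. Lean on these libraries where they do the work, as an engineer would, in place of code of your own. Each camera call takes 0.05 s, during which the arm holds its last target. There are 200 camera calls.

## Task

Using the blue-handled spatula and never touching them with the fingers, lift every white test plate off the bench from below and set each down level on its own marked blue square of the rotator, without dropping or tipping any. When all are loaded, dip the tip of the spatula's blade well below the rim of the orange disinfectant pot for a moment, then stand the spatula along the green mat again, blade and foot down. Last, lay the amber cover squarely over the rotator's two black seal strips and press it down until both strips are fully home and it sits level; leave the two bottles and the timer alone.

Things in the scene. Friction and masses are not known exactly. Their poses are not given: they have to be found in the camera images.
- plate_a: white reaction plate with six blue rings, 72 (x) x 56 (y) x 17 mm, 90 g; one of three of which 2 or 3 are present (None if absent). Stands on two runners along x at its y edges, each 7 mm wide, 12 mm high: under the 5 mm slab a tunnel 42 mm wide, 12 mm high, open at both x ends, lets the spatula in. Origin: centre of underside, z up. Starts on the bench, right of centre. No finger contact.
- plate_b: white reaction plate with six blue rings, 72 (x) x 56 (y) x 17 mm, 90 g; one of three of which 2 or 3 are present (None if absent). Stands on two runners along x at its y edges, each 7 mm wide, 12 mm high: under the 5 mm slab a tunnel 42 mm wide, 12 mm high, open at both x ends, lets the spatula in. Origin: centre of underside, z up. Starts on the bench, right of centre. No finger contact.
- plate_c: white reaction plate with six blue rings, 72 (x) x 56 (y) x 17 mm, 90 g; one of three of which 2 or 3 are present (None if absent). Stands on two runners along x at its y edges, each 7 mm wide, 12 mm high: under the 5 mm slab a tunnel 42 mm wide, 12 mm high, open at both x ends, lets the spatula in. Origin: centre of underside, z up. Starts on the bench, right of centre. No finger contact.
- spatula: loose cranked spatula. Origin: level with the blade's underside, below the grip point; x along the blade, z up. Steel blade x 60..145, 28 wide, z 0..3 mm; 22 mm wide crank from its rear (x 62, z 2) up to the blue handle (x 36, z 42). Handle x -70..42, 18 wide, z 34..56. A 22 mm wide foot at x -64 reaches down to z 0: it stands level alone. 110 g
- blade_tip (a point): middle of the spatula blade's front edge (x 145, y 0, z 1.5 mm in the spatula's frame)
- spatula_grip (a point): point on the handle's centre line to grip (x 0, y 0, z 45 mm in the spatula's frame); close the fingers across the 18 mm width
- mat: thin fixed green mat on the bench, 230 mm along its x, 60 mm along its y, 2 mm thick; origin: centre of its underside. The spatula stands along its middle, x along the mat's x either way round, with its origin about 35 mm behind the mat's centre so that blade and foot both rest on the mat.
- pot: loose orange open-topped square disinfectant pot (empty in the simulation), 96 x 96 mm outside, 42 mm high, walls and floor 4 mm, 0.4 kg; origin: centre of its underside, x and y along its sides
- rotator: fixed plate rotator, 130 (x) x 260 mm (y). Origin: centre of underside, on the bench; its front, -x, faces roughly to the robot. Flat aluminium platform top at z 50 mm with three blue-outlined squares in a row along y. Black seal strips along x at y -116 and +116 mm (100 long, 14 wide), tops at z 86 mm when up, 80 mm fully home. Front and back are open for bringing plates in
- square0 (a point): centre of a marked square (blue outline 80 mm along the rotator's x, 66 mm along its y) on the platform top, at rotator y -68 mm, z 50 mm. Any plate may go on any square.
- square1 (a point): centre of a marked square (blue outline 80 mm along the rotator's x, 66 mm along its y) on the platform top, at rotator y 0 mm, z 50 mm. Any plate may go on any square.
- square2 (a point): centre of a marked square (blue outline 80 mm along the rotator's x, 66 mm along its y) on the platform top, at rotator y 68 mm, z 50 mm. Any plate may go on any square.
- strip_left (a joint): travel of the seal strip at the rotator's +y end, m: 0 up, 0.006 fully home. Slides down against friction of 4 N (the cover's own weight does not move it) and stays where it is pushed.
- strip_right (a joint): the same for the strip at the rotator's -y end
- cover: loose amber plate, 100 (x) x 250 (y) x 5 mm, 0.22 kg, black knob 24 x 24 mm, 32 mm high (z 5..37) in the middle of its top. Origin: centre of underside. Starts on the bench at the right. Belongs with its centre over the rotator's centre, x along the rotator's x (either way round), on both strips; pressing on the knob pushes both down
- dropper: Small round bottle with a red cap, 32 mm across, 70 mm high, beyond the plates. Bystander, loose: leave it alone. Origin: centre of its underside.
- reagent: Amber round bottle with a blue cap, 44 mm across, 85 mm high, beyond the plates. Bystander, loose: leave it alone. Origin: centre of its underside.
- timer: White bench timer, 60 x 70 x 22 mm, at the left. Bystander, loose: leave it alone. Origin: centre of its underside.
There are look-alikes about, which are no part of the job. What is shaped like the plate_a but red is not meant.

How it is judged:
By the outcome, as a careful person would: the job done as asked, in the order asked, and still so for the second after the job is handed in, with the robot touching nothing.
Of plate_a, plate_b, plate_c only 2 to 3 are there at a start; the rules pass over those that are not, and their reading is None.
At some moment in a run one of pot, cover may be knocked a few centimetres aside while the robot is not near it.
It also fails if it takes over 210 s, if anything falls off the work surface, if the arm or the gripper's body presses on something with over 40 N, if the wrist force passes 120 N, or if a joint passes its speed limit or range.

## Working session

There is one attempt and no reset: what is moved stays moved. The work goes in short steps, Python scripts to look and compute and a shell command to move; the robot and the scene stay as the last step left them, time stands still between calls to the robot, and variables do not carry over. Pictures are saved under pics/ and viewed, at most 14 in all, crops included, and the job is handed in when it is done.

```bash
mkdir -p pics; cat > h.py <<'E'
import numpy as np, cv2
from rig import bot
def snap(n):
    p,d=bot.snapshot(n); m=bot.camera_model(n); return p,d,m
def world(d,m):
    H,W=d.shape; f=H/2/np.tan(np.radians(m['fovy']/2))
    u,v=np.meshgrid(np.arange(W),np.arange(H))
    P=np.stack([(u-m['cx'])/f*d,-(v-m['cy'])/f*d,-d,np.ones_like(d)],-1)
    W_=P@np.array(m['pose']).T
    W_[d==0]=np.nan
    return W_[...,:3]
E
python3 - <<'E'
from h import *
for n in('top','scene'):
    p,d,m=snap(n); cv2.imwrite(f'pics/{n}0.png',p); np.savez(f'{n}0.npz',p=p,d=d)
    print(n,{k:(np.round(v,4).tolist() if k=='pose' else v) for k,v in m.items()})
print(bot.sense())
E
```

```text
top {'fovy': 45.97154935556305, 'cx': 317.05485563763193, 'cy': 205.77068602597396, 'pose': [[-0.0224, 0.9758, -0.2177, 0.2973], [-0.9997, -0.0209, 0.0089, -0.0152], [0.0042, 0.2178, 0.976, 1.3084], [0.0, 0.0, 0.0, 1.0]]}
scene {'fovy': 57.744997385143606, 'cx': 320.9251795389992, 'cy': 202.17219697201674, 'pose': [[0.5403, -0.5302, 0.6534, 1.2464], [0.8414, 0.3269, -0.4304, -0.4719], [0.0146, 0.7823, 0.6227, 0.6866], [0.0, 0.0, 0.0, 1.0]]}
{'clock': 0.1, 'joints': array([ 5.44704359e+01,  2.18361425e+01,  7.43771673e+01,  2.00385030e-03,
        8.38595645e+01, -1.23360908e+01]), 'qvel': array([-0.06026229, -0.03709241, -0.08804727, -0.06135998, -0.01582513,
       -0.06689931]), 'joint_torque': array([ 4.60238472e-03, -4.38648856e+01, -2.24909288e+01,  7.15070916e-02,
        3.41324892e-02, -4.76543460e-05]), 'tcp_pos': array([0.21644854, 0.50532942, 0.22132788]), 'ee_rot': array([-1.79929234e+02, -1.75153576e-02,  1.56806300e+02]), 'contact_force': array([-0.89866497,  0.50781676,  0.42933922]), 'moment': array([-0.02686765,  0.01877528,  0.0051386 ]), 'grasp_force': 0.0, 'grip_width': 1.0025018626851672}
```

View pics/top0.png

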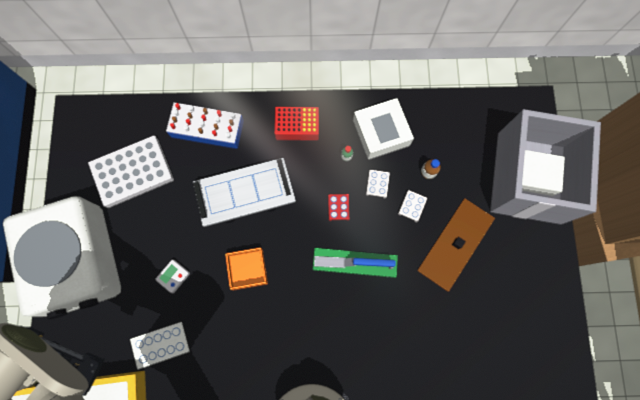

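View pics/scene0.png

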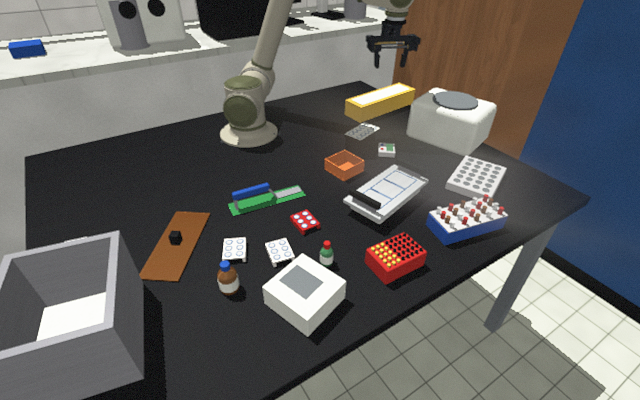

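The two white plates are at top-view pixels (377,183) and (413,206). The red look-alike is at (338,207). The grey well plates at (130,170) and (160,345) and the white device at (383,128) are not plates. The spatula (355,262) stands on the mat with its blade to the left, the rotator is at (245,192), the pot at (246,268) and the cover at (457,245).

```bash
cat >> h.py <<'E'
def rays(px,m,z,H=400):
    f=H/2/np.tan(np.radians(m['fovy']/2)); px=np.asarray(px,float).reshape(-1,2)
    T=np.array(m['pose']); r=np.stack([(px[:,0]-m['cx'])/f,-(px[:,1]-m['cy'])/f,-np.ones(len(px))],1)@T[:3,:3].T
    o=T[:3,3]; return o+r*((z-o[2])/r[:,2])[:,None]
def proj(P,m,H=400):
    f=H/2/np.tan(np.radians(m['fovy']/2)); T=np.array(m['pose'])
    c=(np.atleast_2d(P)-T[:3,3])@T[:3,:3]; return np.stack([m['cx']+f*c[:,0]/-c[:,2], m['cy']-f*c[:,1]/-c[:,2]],1)
def blob(mask,m,z,box):
    """rect in world mm on plane z of largest blob in box (u0,v0,u1,v1)"""
    k=np.zeros_like(mask,np.uint8); u0,v0,u1,v1=box; k[v0:v1,u0:u1]=mask[v0:v1,u0:u1]
    cs,_=cv2.findContours(k,cv2.RETR_EXTERNAL,cv2.CHAIN_APPROX_NONE); c=max(cs,key=cv2.contourArea)
    full=cv2.drawContours(np.zeros_like(k),[c],-1,1,-1); v,u=np.nonzero(full)
    cor=np.concatenate([np.stack([u+a,v+b],1) for a in(-.5,.5) for b in(-.5,.5)])
    W=rays(cor,m,z)[:,:2]*1000
    (cx,cy),(w,h),a=cv2.minAreaRect(W.astype(np.float32))
    if w<h: w,h,a=h,w,a-90
    cen=rays(np.stack([u,v],1),m,z)[:,:2].mean(0)*1000
    return dict(rect=np.round([cx,cy],1),cen=cen.round(1),size=np.round([w,h],1),long_axis_deg=round((a+90)%180-90,1))
def masks(p):
    h=cv2.cvtColor(p,cv2.COLOR_BGR2HSV); H,S,V=[h[...,i].astype(int) for i in range(3)]
    return dict(white=(S<70)&(V>130),blue=(H>100)&(H<130)&(S>150)&(V>60),green=(H>45)&(H<80)&(S>120)&(V>60),
      orange=(H>5)&(H<20)&(S>150)&(V>150),amber=(H>5)&(H<20)&(S>150)&(V>70),dark=V<60)
E
python3 - <<'E'
from h import *
for n,B in (('top',dict(p1=(360,165,394,202),p2=(395,185,430,226),sp=(310,240,402,285),pot=(215,240,275,295),cov=(410,190,500,300),rot=(190,155,300,228))),
            ('scene',dict(p1=(262,230,298,268),p2=(215,230,252,264),sp=(220,175,310,215),pot=(315,145,370,185),cov=(135,200,215,285),rot=(340,160,435,225)))):
    z=np.load(f'{n}0.npz'); p,d=z['p'],z['d']; m=bot.camera_model(n); M=masks(p); W=world(d,m)
    for k,c,h in(('p1','white',.017),('p2','white',.017),('sp','blue',.056),('sp','green',.002),('pot','orange',.042),('cov','amber',.005),('rot','white',.05)):
        try:
            u0,v0,u1,v1=B[k]; mm=M[c][v0:v1,u0:u1]
            print(n,k,c,blob(M[c],m,h,B[k]),'z med/95',np.nanpercentile(W[v0:v1,u0:u1][mm][:,2],[5,50,95]).round(3))
        except Exception as e: print(n,k,e)
    cv2.imwrite(f'pics/{n}1.png',np.hstack([cv2.resize(p[150:300,180:340],None,fx=2.4,fy=2.4),cv2.resize(p[150:300,330:500],None,fx=2.4,fy=2.4)]) if n=='top' else cv2.resize(p[140:290,130:330],None,fx=4,fy=4))
    print('table z',np.nanmedian(W[290:300,430:470 ][...,2]))
E
```

```text
top p1 white {'rect': array([ 647.7, -200.3]), 'cen': array([ 647.7, -200.4]), 'size': array([78.8, 61.6]), 'long_axis_deg': -10.0} z med/95 [0.005 0.018 0.023]
top p2 white {'rect': array([ 580.5, -295.5]), 'cen': array([ 580.6, -295.5]), 'size': array([79.9, 62.6]), 'long_axis_deg': -24.5} z med/95 [0.002 0.018 0.023]
top sp blue {'rect': array([ 420.9, -173. ]), 'cen': array([ 420.8, -173.1]), 'size': array([111.7,  21.2]), 'long_axis_deg': 85.9} z med/95 [0.05  0.059 0.063]
top sp green {'rect': array([ 426.9, -127.9]), 'cen': array([ 425. , -134.6]), 'size': array([235.6,  66.4]), 'long_axis_deg': 83.7} z med/95 [-0.001  0.003  0.008]
top pot orange {'rect': array([413.2, 168.6]), 'cen': array([412.8, 168.6]), 'size': array([101.5, 101. ]), 'long_axis_deg': 8.7} z med/95 [0.002 0.007 0.044]
top cov amber {'rect': array([ 472.1, -412.5]), 'cen': array([ 470. , -411.3]), 'size': array([255.2, 104.9]), 'long_axis_deg': -36.4} z med/95 [0.002 0.006 0.011]
top rot white {'rect': array([623.8, 174.7]), 'cen': array([622.3, 172.1]), 'size': array([263.7, 135.5]), 'long_axis_deg': -75.6
[... 542 characters left out ...]
 0.052  0.058]
scene sp green {'rect': array([ 429.4, -130.8]), 'cen': array([ 431.9, -153.1]), 'size': array([236.,  69.]), 'long_axis_deg': 83.2} z med/95 [-0.002  0.     0.002]
scene pot orange {'rect': array([419.3, 148.1]), 'cen': array([433.1, 141.5]), 'size': array([104.9,  75. ]), 'long_axis_deg': 11.3} z med/95 [-0.001  0.005  0.04 ]
scene cov amber {'rect': array([ 475.3, -415.2]), 'cen': array([ 485.1, -421.7]), 'size': array([254.6, 104.2]), 'long_axis_deg': -36.5} z med/95 [0.001 0.004 0.006]
scene rot white {'rect': array([632.7, 165.6]), 'cen': array([635.3, 169.2]), 'size': array([281.3, 144.8]), 'long_axis_deg': -75.2} z med/95 [0.037 0.048 0.05 ]
table z -0.7499878891332443
```

View pics/top1.png

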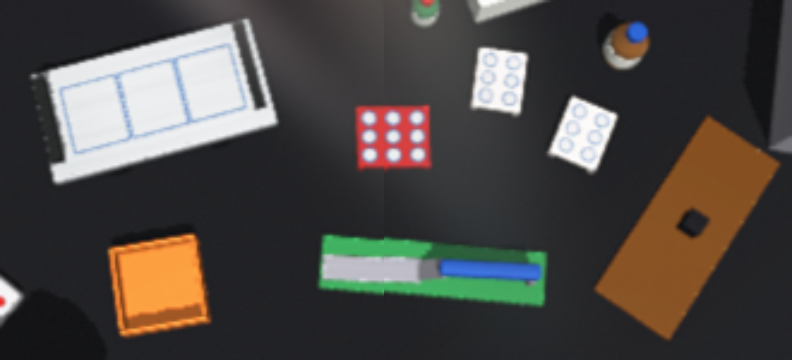

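View pics/scene1.png

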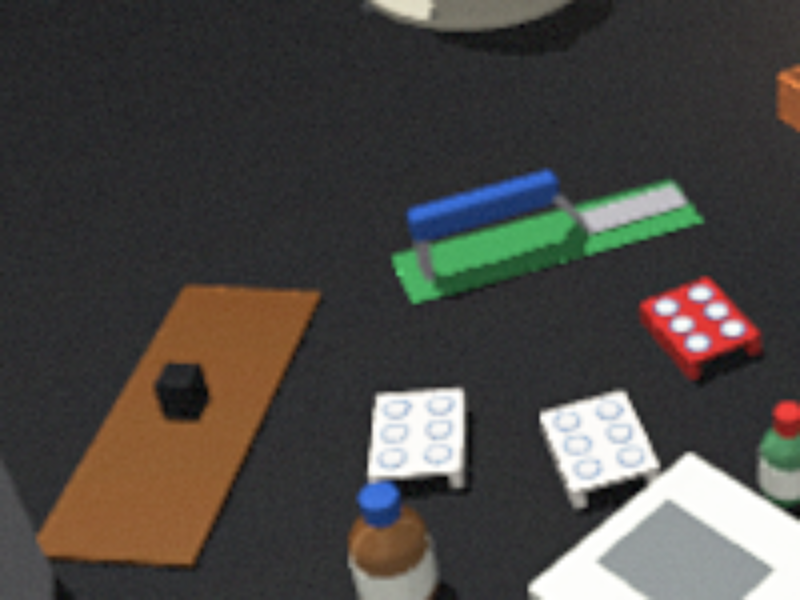

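The crops confirm the choice: two white plates with tunnels opening toward the robot and away from it, and a red look-alike to leave alone. I'll refine the poses with a model fit to both cameras.

```bash
cat >> h.py <<'E'
from scipy.optimize import minimize
S=8
def sil(pose,dims,z0,m,sh,off=(0,0)):
    x,y,a=pose; a=np.radians(a); L,Wd,Hh=dims; u0,v0,u1,v1=sh
    c=np.array([[sx*L/2+off[0],sy*Wd/2+off[1]] for sx in(-1,1) for sy in(-1,1)])@np.array([[np.cos(a),np.sin(a)],[-np.sin(a),np.cos(a)]])+[x,y]
    P=np.vstack([np.c_[c,np.full(4,z0)],np.c_[c,np.full(4,z0+Hh)]])
    q=((proj(P,m)-[u0,v0]+.5)*S).astype(np.float32)
    k=np.zeros(((v1-v0)*S,(u1-u0)*S),np.uint8); cv2.fillConvexPoly(k,np.round(cv2.convexHull(q)*16).astype(np.int32),1,shift=4); return cv2.resize(k.astype(np.float32),(u1-u0,v1-v0),interpolation=cv2.INTER_AREA)
def fit(views,init,dims,z0,off=(0,0)):
    """views: list of (mask,model,box); mask cleaned inside box to largest filled blob"""
    D=[]
    for mask,m,b in views:
        u0,v0,u1,v1=b; k=np.ascontiguousarray(mask[v0:v1,u0:u1]).astype(np.uint8)
        cs,_=cv2.findContours(k,cv2.RETR_EXTERNAL,cv2.CHAIN_APPROX_NONE); c=max(cs,key=cv2.contourArea)
        D.append((cv2.drawContours(np.zeros_like(k),[c],-1,1,-1).astype(np.float32),m,b))
    s=np.array([1000,1000,1.])
    f=lambda q:sum(np.abs(sil(q/s,dims,z0,m,b,off)-k).sum() for k,m,b in D)
    q0=np.array(init)*s
    r=minimize(f,q0,method='Nelder-Mead',options=dict(initial_simplex=q0+np.array([[0,0,0],[6,0,0],[0,6,0],[0,0,6]]),xatol=.05,fatol=.02))
    return r.x.round(1),round(r.fun,1)
E
cat > m1.py <<'E'
from h import *
Z={n:np.load(f'{n}0.npz') for n in('top','scene')}; MO={n:bot.camera_model(n) for n in Z}; MK={n:masks(Z[n]['p']) for n in Z}
for k,c,dims,z0,init,bt,bs in(
 ('p1','white',(.072,.056,.017),0,(.648,-.2,-10),(360,165,394,202),(260,228,296,266)),
 ('p2','white',(.072,.056,.017),0,(.581,-.297,-24),(395,185,430,226),(215,230,252,264)),
 ('handle','blue',(.112,.018,.022),.036,(.42,-.173,86),(340,250,402,280),(220,175,275,205)),
 ('mat','green',(.23,.06,.002),0,(.427,-.128,84),(310,240,402,285),None),
 ('pot','orange',(.096,.096,.042),0,(.413,.168,9),(215,240,275,295),(315,145,370,185)),
 ('cover','amber',(.1,.25,.005),0,(.473,-.413,54),(410,190,500,300),(135,200,215,285))):
    for n,b in(('top',bt),('scene',bs)):
        if b: print(k,n,*fit([(MK[n][c],MO[n],b)],init,dims,z0))
# rotator squares by their blue lines
for n,b in(('top',(200,162,292,222)),('scene',(352,170,425,212))):
    p=Z[n]['p'].astype(int); bl=np.zeros(p.shape[:2],bool); u0,v0,u1,v1=b
    q=p[v0:v1,u0:u1]; bl[v0:v1,u0:u1]=(q[...,0]-q[...,2]>35)
    bl=cv2.morphologyEx(bl.astype(np.uint8),cv2.MORPH_CLOSE,np.ones((3,3)))
    print('squares',n,bl.sum(),blob(bl,MO[n],.05,b))
# blade: light grey on mat
q=Z['top']['p'].astype(int); g=(np.ptp(q,axis=2)<45)&(q.mean(2)>110); print('blade',blob(g,MO['top'],.005,(310,245,352,282)))
E
python3 m1.py
```

```text
p1 top [ 650.2 -201.2  -10.1] 29.0
p1 scene [ 647.5 -202.1  -10.8] 107.4
p2 top [ 582.7 -297.   -24.7] 28.4
p2 scene [ 578.  -297.3  -24.8] 79.2
handle top [ 422.  -173.5   85.7] 45.5
handle scene [ 421.5 -175.8   86.7] 52.6
mat top [ 426.3 -128.8   83.5] 849.2
pot top [414.6 170.9   8.9] 48.2
pot scene [354.2 193.1  51. ] 538.4
cover top [ 472.2 -412.7   53.6] 61.8
cover scene [ 470.7 -413.5   53.5] 143.7
squares top 291 {'rect': array([622.4, 188.3]), 'cen': array([613.9, 199.4]), 'size': array([84.6, 70.4]), 'long_axis_deg': 14.8}
squares scene 83 {'rect': array([637.6, 128.9]), 'cen': array([645.1, 139.1]), 'size': array([83.4, 38.9]), 'long_axis_deg': 14.9}
blade {'rect': array([429.1, -66. ]), 'cen': array([429.5, -63.6]), 'size': array([106. ,  31.7]), 'long_axis_deg': 85.9}
```

Both views agree to within a few millimetres: plate 1 is at (649.5,-201.5) and -10.3°, plate 2 at (581.5,-297) and -24.7°. The spatula grip point is at (422.8,-160.5), yaw 86°. Next I'll fix the rotator and get the first approach numbers.

```bash
cat >> h.py <<'E'
def go(x,y,z,yaw=None):
    """mm/deg target for TCP -> turn about tool z and shift in tool axes after the turn"""
    s=bot.sense(); p=s['tcp_pos']*1000; y0=s['ee_rot'][2]
    if yaw is None: yaw=y0
    a=np.radians(yaw); d=np.array([x,y,z])-p
    print('t',round(s['clock'],2),'tcp',p.round(1),'rpy',s['ee_rot'].round(1),'F',s['contact_force'].round(1),'| turn',round((y0-yaw+180)%360-180,1),'then x %.1f y %.1f z %.1f mm'%(d[0]*np.cos(a)+d[1]*np.sin(a),d[0]*np.sin(a)-d[1]*np.cos(a),-d[2]))
E
python3 - <<'E'
from h import *
for n,b in(('top',(200,162,292,222)),('scene',(352,170,425,212))):
    p=np.load(f'{n}0.npz')['p'].astype(int); m=bot.camera_model(n); u0,v0,u1,v1=b
    q=p[v0:v1,u0:u1]; bl=((q[...,0]-q[...,2]>30)&(q[...,0]>130)).astype(np.uint8)
    k,l,st,_=cv2.connectedComponentsWithStats(bl,connectivity=8); bl=np.isin(l,[i for i in range(1,k) if st[i,4]>=8])
    v,u=np.nonzero(bl); W=rays(np.stack([u+u0,v+v0],1),m,.05)[:,:2]*1000
    print(n,len(u),cv2.minAreaRect(W.astype(np.float32)))
m=bot.camera_model('top'); z=np.load('top0.npz'); w=masks(z['p'])['white']
print(fit([(w,m,(190,155,300,228))],(.624,.175,14.4),(.13,.26,.001),.049))
go(422.8,-160.5,150,86)
E
```

```text
top 339 ((625.631103515625, 175.20840454101562), (81.36790466308594, 203.164794921875), 14.451238632202148)
scene 78 ((631.4468994140625, 149.83181762695312), (81.31531524658203, 125.51012420654297), 14.600738525390625)
(array([624.1, 173.8,  14.3]), np.float64(490.1))
t 0.1 tcp [216.4 505.3 221.3] rpy [-179.9   -0.   156.8] F [-0.9  0.5  0.4] | turn 70.8 then x -649.8 y 252.3 z 71.3 mm
```

```bash
python3 -m handwheel '[[0,0,0,7.1],[0,0,0,7.1],[0,0,0,7.1],[0,0,0,7.1],[0,0,0,7.1],[0,0,0,7.1],[0,0,0,7.1],[0,0,0,7.1]]' 0.07
python3 -m handwheel '[[0,0,0,7],[0,0,0,7],[-0.02,0.008,0,0],[-0.036,0.014,0,0],[-0.036,0.014,0,0],[-0.036,0.014,0,0],[-0.036,0.014,0,0],[-0.036,0.014,0,0]]' >/dev/null
python3 -m handwheel '[[-0.036,0.014,0,0],[-0.036,0.014,0,0],[-0.036,0.014,0,0],[-0.036,0.014,0,0],[-0.036,0.014,0,0],[-0.036,0.014,0,0],[-0.036,0.014,0.01,0],[-0.036,0.014,0.01,0]]' >/dev/null
python3 -m handwheel '[[-0.036,0.014,0.01,0],[-0.036,0.014,0.01,0],[-0.036,0.014,0.01,0],[-0.036,0.014,0.01,0],[-0.017,0.006,0.01,0],[0,0,0,0],[0,0,0,0]]'
python3 - <<'E'
from h import *
go(422.8,-160.5,39,86)
E
```

```text
clock: 0.77
tcp_pos: [0.2165, 0.5054, 0.2215]
ee_rot: [-180.0, 0.0, 99.7]
contact_force: [0.4, 0.2, -0.0]
grip_width: 0.795
grasp_force: 0.0
clock: 2.68
tcp_pos: [0.4223, -0.1594, 0.1512]
ee_rot: [-179.9, -0.1, 85.9]
contact_force: [-0.5, 0.3, -0.4]
grip_width: 0.798
grasp_force: 0.0
t 2.68 tcp [ 422.3 -159.4  151.2] rpy [-1.799e+02 -1.000e-01  8.590e+01] F [-0.5  0.3 -0.4] | turn -0.1 then x -1.0 y 0.6 z 112.2 mm
```

```bash
python3 -m handwheel '[[-0.001,0.0006,0.03,0],[0,0,0.03,0],[0,0,0.03,0],[0,0,0.015,0],[0,0,0.007,0],[0,0,0,0],[0,0,0,0]]' 
python3 -m handwheel '[[0,0,0,0],[0,0,0,0],[0,0,0,0],[0,0,0,0],[0,0,0,0],[0,0,0,0],[0,0,0,0],[0,0,0,0]]' 0
python3 -m handwheel '[[0,0,-0.01,0],[0,0,-0.02,0],[0,0,-0.03,0],[0,0,-0.03,0],[0,0,0,0],[0,0,0,0]]'
python3 - <<'E'
from h import *
for n in('top','scene'):
    p,d,m=snap(n); np.savez(f'{n}1.npz',p=p,d=d)
    if n=='scene': cv2.imwrite('pics/s2.png',cv2.resize(p[120:290,130:360],None,fx=3.4,fy=3.4))
# plate insertion stations: plate centre at spatula x=105; back-off so tip is 25 mm short of the plate
go(422.8,-160.5,130,86)
for n,(x,y,a) in dict(p1=(649.5,-201.5,-10.3),p2=(581.5,-297,-24.7)).items():
    c=np.array([np.cos(np.radians(a)),np.sin(np.radians(a))])
    for k in(105,210): print(n,k,(np.array([x,y])-k*c).round(1))
E
```

```text
clock: 3.27
tcp_pos: [0.4237, -0.16, 0.0408]
ee_rot: [179.9, 0.0, 86.1]
contact_force: [-0.3, -0.1, 0.3]
grip_width: 0.795
grasp_force: 0.0
clock: 3.93
tcp_pos: [0.4233, -0.1605, 0.0399]
ee_rot: [-180.0, -0.0, 86.0]
contact_force: [-0.6, -0.3, -0.6]
grip_width: 0.214
grasp_force: 0.0
clock: 4.43
tcp_pos: [0.4236, -0.1607, 0.1306]
ee_rot: [179.9, 0.1, 86.0]
contact_force: [-0.0, 0.1, -1.8]
grip_width: 0.182
grasp_force: 30.0
t 4.53 tcp [ 422.8 -160.1  128.8] rpy [-1.799e+02 -1.000e-01  8.600e+01] F [ 0.3  0.2 -1.6] | turn 0.0 then x -0.4 y 0.1 z -1.2 mm
p1 105 [ 546.2 -182.7]
p1 210 [ 442.9 -164. ]
p2 105 [ 486.1 -253.1]
p2 210 [ 390.7 -209.2]
```

View pics/s2.png

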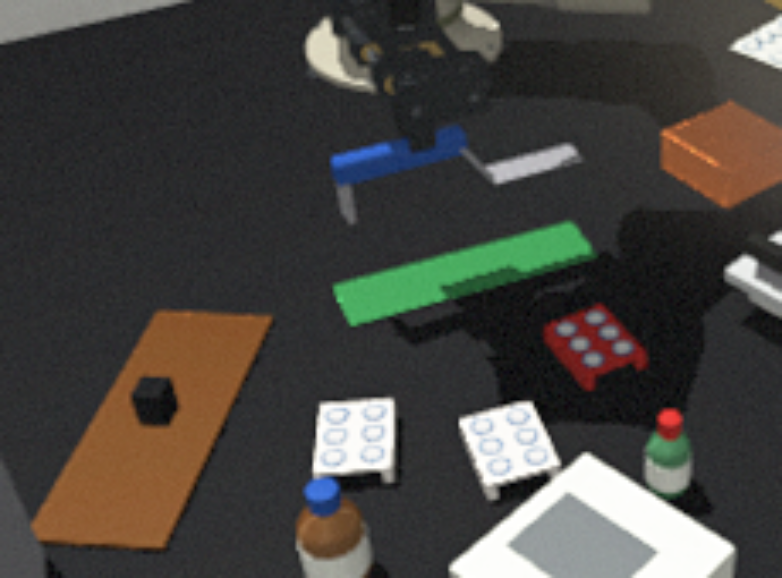

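The spatula is lifted and looks level, with the blade at (535,165) in the crop. I'll check its pose in the hand numerically and refit the mat now that it is clear.

```bash
cat > sp.py <<'E'
from h import *
import sys
def blade(n,box,zt,tag,handoff=37.9):
    z=np.load(f'{n}{tag}.npz'); p,d=z['p'].astype(int),z['d']; m=bot.camera_model(n); W=world(d,m)
    u0,v0,u1,v1=box; q=p[v0:v1,u0:u1]; g=(np.ptp(q,axis=2)<45)&(q.mean(2)>95)
    w=W[v0:v1,u0:u1]; g&=np.abs(w[...,2]-zt)<.03
    P=w[g]; A=np.c_[P[:,:2]-P[:,:2].mean(0),np.ones(len(P))]; c=np.linalg.lstsq(A,P[:,2],rcond=None)[0]
    M=np.zeros(p.shape[:2],np.uint8); M[v0:v1,u0:u1]=g
    print(n,'n',g.sum(),'mean',(P.mean(0)*1000).round(1),'slope',c[:2].round(3),'resid',np.std(P[:,2]-A@c).round(4),blob(M,m,zt,box))
if __name__=='__main__':
    s=bot.sense(); zt=s['tcp_pos'][2]-.0379+.003; print('tcp',s['tcp_pos'],s['ee_rot'],'blade top expected',zt)
    for n,b in(('top',(300,235,360,290)),('scene',(268,155,305,178))): blade(n,b,zt,'1')
    M={n:masks(np.load(n+'1.npz')['p']) for n in('top','scene')}
    for n,b in(('scene',(220,175,310,218)),): print('mat',n,*fit([(M[n]['green'],bot.camera_model(n),b)],(.427,-.128,84),(.23,.06,.002),0))
    print('mat top rect',blob(M['top']['green'],bot.camera_model('top'),.002,(310,240,402,285)))
E
python3 sp.py; python3 -c "
from h import *
go(442.9,-164,130,-10.3)"
```

```text
tcp [ 0.42275014 -0.16009726  0.12881277] [-1.79904536e+02 -5.75170351e-02  8.60043944e+01] blade top expected 0.0939127654648957
top n 274 mean [431.5 -50.   97.1] slope [-0.001  0.001] resid 0.0024 {'rect': array([430.9, -53.5]), 'cen': array([431.8, -50.1]), 'size': array([75.1, 29.7]), 'long_axis_deg': 85.9}
scene n 148 mean [430.8 -63.9  93.3] slope [ 0.066 -0.063] resid 0.0038 {'rect': array([430.8, -67. ]), 'cen': array([431.5, -64.4]), 'size': array([95.2, 49.4]), 'long_axis_deg': 70.8}
mat scene [ 427.9 -131.    83.6] 44.4
mat top rect {'rect': array([415.4, -39.8]), 'cen': array([415.4, -39.3]), 'size': array([62.9, 24.6]), 'long_axis_deg': 83.0}
t 4.53 tcp [ 422.8 -160.1  128.8] rpy [-1.799e+02 -1.000e-01  8.600e+01] F [ 0.3  0.2 -1.6] | turn 96.3 then x 20.5 y 0.2 z -1.2 mm
```

```bash
python3 -m handwheel '[[0,0,0,4],[0,0,0,6],[0,0,0,7],[0,0,0,7],[0,0,0,7],[0,0,0,7],[0,0,0,7],[0,0,0,7]]' >/dev/null
python3 -m handwheel '[[0,0,0,7],[0,0,0,7],[0,0,0,7],[0,0,0,7],[0,0,0,7],[0,0,0,6],[0,0,0,5],[0,0,0,3.3]]' >/dev/null
python3 -m handwheel '[[0.01,0,0,0],[0.01,0,0.01,0],[0,0,0.02,0],[0,0,0.02,0],[0,0,0.01,0],[0,0,0,0],[0,0,0,0]]'
python3 -c "
from h import *
go(442.9,-164,41,-10.3)"
```

```text
clock: 6.45
tcp_pos: [0.442, -0.1654, 0.0688]
ee_rot: [-179.9, 0.2, -15.3]
contact_force: [0.4, -0.5, -1.4]
grip_width: 0.179
grasp_force: 30.0
t 6.45 tcp [ 442.  -165.4   68.8] rpy [-179.9    0.2  -15.3] F [ 0.4 -0.5 -1.4] | turn -5.0 then x 0.6 y -1.5 z 27.8 mm
```

```bash
python3 -m handwheel '[[0,0,0,-5],[0.0005,-0.0015,0.015,0],[0,0,0.01,0],[0,0,0,0],[0,0,0,0],[0,0,0,0]]' >/dev/null
python3 - <<'E'
from h import *
for n in('top','scene'):
    p,d,m=snap(n); np.savez(f'{n}2.npz',p=p,d=d)
    if n=='top': cv2.imwrite('pics/t3.png',cv2.resize(p[150:280,320:460],None,fx=4.2,fy=4.2))
go(442.9,-164,41,-10.3); go(546.2,-182.7,41,-10.3)
M=masks(p); m=bot.camera_model('scene')
E
```

```text
t 7.05 tcp [ 443.7 -164.6   45.6] rpy [ 1.80e+02 -1.00e-01 -1.03e+01] F [-0.2  0.6 -1.6] | turn 0.0 then x -0.9 y -0.5 z 4.6 mm
t 7.05 tcp [ 443.7 -164.6   45.6] rpy [ 1.80e+02 -1.00e-01 -1.03e+01] F [-0.2  0.6 -1.6] | turn 0.0 then x 104.1 y -0.5 z 4.6 mm
```

View pics/t3.png

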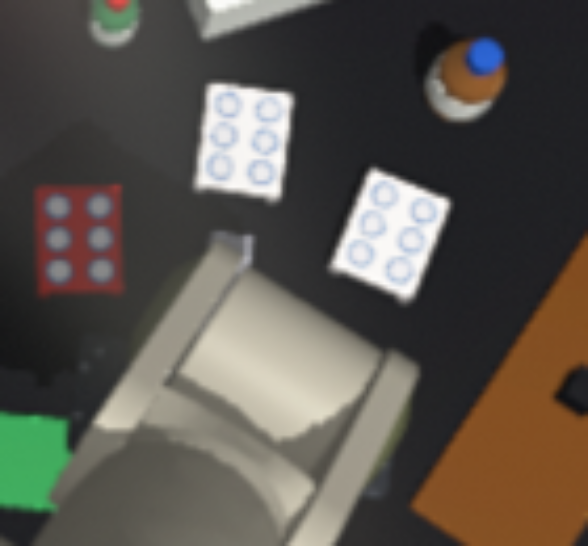

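The blade tip is at crop (233,236), and the plate's axis extended back passes (232,236), so it is aligned. I'll insert and lift.

```bash
python3 -m handwheel '[[0,0,0.0045,0],[0.01,0,0,0],[0.02,0,0,0],[0.02,0,0,0],[0.02,0,0,0],[0.02,0,0,0],[0.012,0,0,0],[0,0,0,0]]'
python3 -m handwheel '[[0,0,0,0],[0,0,0,0]]'
python3 -c "
from h import *
go(546.2,-182.7,41,-10.3)"
```

```text
clock: 7.72
tcp_pos: [0.5456, -0.1831, 0.0401]
ee_rot: [180.0, -0.1, -10.3]
contact_force: [-1.6, 0.5, -2.5]
grip_width: 0.181
grasp_force: 30.0
clock: 7.88
tcp_pos: [0.5428, -0.1823, 0.0401]
ee_rot: [-180.0, 0.1, -10.3]
contact_force: [-0.1, 0.1, -1.2]
grip_width: 0.179
grasp_force: 30.0
t 7.88 tcp [ 542.8 -182.3   40.1] rpy [-1.80e+02  1.00e-01 -1.03e+01] F [-0.1  0.1 -1.2] | turn 0.0 then x 3.4 y -0.2 z -0.9 mm
```

```bash
python3 -m handwheel '[[0.003,0,0,0],[0,0,-0.004,0],[0,0,-0.003,0],[0,0,-0.003,0],[0,0,-0.003,0],[0,0,-0.005,0],[0,0,-0.008,0],[0,0,-0.012,0]]'
python3 -m handwheel '[[0,0,-0.012,0],[0,0,-0.006,0],[0,0,0,0],[0,0,0,0]]'
python3 - <<'E'
from h import *
p,d,m=snap('scene'); np.savez('scene3.npz',p=p,d=d); cv2.imwrite('pics/s4.png',cv2.resize(p[140:290,180:360],None,fx=4,fy=4))
go(546.2,-182.7,80,-10.3)
E
```

```text
clock: 8.55
tcp_pos: [0.5462, -0.1829, 0.0785]
ee_rot: [-180.0, 0.1, -10.3]
contact_force: [0.4, 0.1, -1.3]
grip_width: 0.176
grasp_force: 30.0
clock: 8.88
tcp_pos: [0.5466, -0.1831, 0.0965]
ee_rot: [180.0, -0.0, -10.3]
contact_force: [-0.2, -0.1, -2.6]
grip_width: 0.175
grasp_force: 30.0
t 8.93 tcp [ 546.4 -183.    96. ] rpy [-180.     0.   -10.3] F [ 0.1 -0.5 -1.6] | turn 0.0 then x -0.3 y -0.2 z 16.0 mm
```

View pics/s4.png

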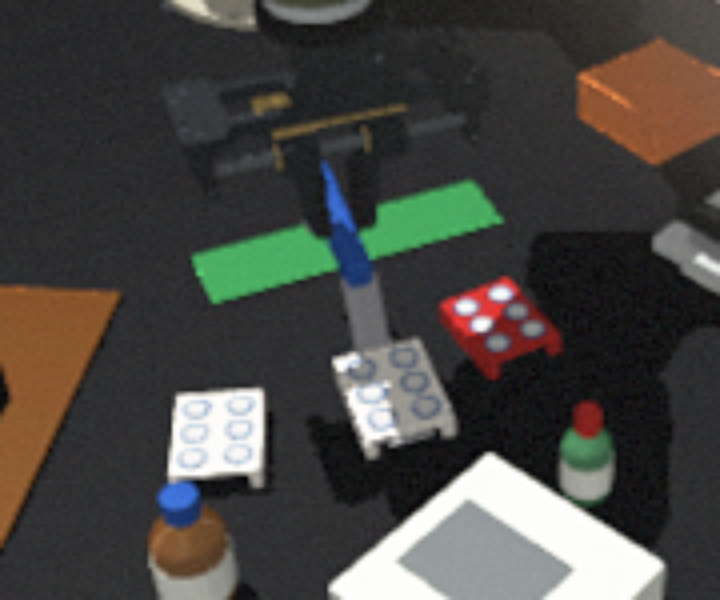

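The plate rides on the blade at crop (395,392), well clear of its neighbours. Next: its level and where it sits on the blade.

```bash
cat > onblade.py <<'E'
from h import *
def onblade(tag,box,zt,boxT=None):
    s=bot.sense(); t=s['tcp_pos']*1000; a=np.radians(s['ee_rot'][2])
    p,d,m=snap('scene'); W=world(d,m); u0,v0,u1,v1=box
    w=W[v0:v1,u0:u1].reshape(-1,3)*1000
    X=(w[:,0]-t[0])*np.cos(a)+(w[:,1]-t[1])*np.sin(a); Y=-(w[:,0]-t[0])*np.sin(a)+(w[:,1]-t[1])*np.cos(a)
    k=(np.abs(w[:,2]-zt)<7)&(X>62)&(X<160)&(abs(Y)<50)
    A=np.c_[X[k],Y[k],np.ones(k.sum())]; z=w[k,2]; c=np.linalg.lstsq(A,z,rcond=None)[0]; r=np.abs(z-A@c)<3; c=np.linalg.lstsq(A[r],z[r],rcond=None)[0]
    print('n',k.sum(),'slope x,y',c[:2].round(3),'z at (105,0)',(c@[105,0,1]).round(1),'exp',zt,'X',np.percentile(X[k],[1,50,99]).round(1),'Y',np.percentile(Y[k],[1,50,99]).round(1))
    print(cv2.minAreaRect(np.c_[X[k],Y[k]].astype(np.float32)))
if __name__=='__main__':
    z=bot.sense()['tcp_pos'][2]*1000-37.9+8
    onblade('3',(255,215,300,260),z)
    go(546.2,-182.7,140,-10.3)
    r=np.radians(14.45); R=np.array([[np.cos(r),-np.sin(r)],[np.sin(r),np.cos(r)]])
    for q in(-68,0,68):
        print('square',q,[ (np.array([625.5,175])+R@[-b,q]).round(1).tolist() for b in(105,195)])
E
python3 onblade.py
```

```text
n 79 slope x,y [-0.009  0.006] z at (105,0) 59.6 exp 66.07965518591848 X [ 66.2  77.3 106.8] Y [-29.5  -6.   23.1]
((86.53606414794922, -3.351093292236328), (41.873958587646484, 53.00886154174805), 0.28014570474624634)
t 8.98 tcp [ 546.3 -183.    95.7] rpy [-1.80e+02  1.00e-01 -1.03e+01] F [ 0.1 -0.4 -2.3] | turn 0.0 then x -0.2 y -0.2 z -44.3 mm
square -68 [[540.8, 82.9], [453.6, 60.5]]
square 0 [[523.8, 148.8], [436.7, 126.3]]
square 68 [[506.9, 214.6], [419.7, 192.2]]
```

```bash
sed -i 's/<7)&/<25)\&(w[:,2]>t[2]-60)\&/' onblade.py; python3 onblade.py; python3 - <<'E'
from h import *
z=np.load('scene3.npz');W=world(z['d'],bot.camera_model('scene'))*1000
for v in range(222,256,3): print(v,W[v,272:284:4,2].round(0), W[v,272:284:4,0].round(0))
E
```

```text
n 572 slope x,y [-0.084  0.005] z at (105,0) 56.2 exp 65.84118282659179 X [ 65.9 106.5 138.9] Y [-30.4  -4.2  24.9]
((102.42025756835938, -2.4742889404296875), (78.69532775878906, 56.20919418334961), 0.07041598111391068)
t 9.03 tcp [ 546.3 -183.    95.7] rpy [-1.80e+02  1.00e-01 -1.03e+01] F [-0.9 -0.1 -1.8] | turn 0.0 then x -0.2 y -0.3 z -44.3 mm
square -68 [[540.8, 82.9], [453.6, 60.5]]
square 0 [[523.8, 148.8], [436.7, 126.3]]
square 68 [[506.9, 214.6], [419.7, 192.2]]
222 [66. -4. -1.] [598. 531. 540.]
225 [60. 58.  0.] [602. 606. 552.]
228 [60. 60. 59.] [612. 618. 622.]
231 [61. 60. 60.] [623. 627. 633.]
234 [58. 60. 57.] [630. 637. 639.]
237 [60. 58. 59.] [641. 645. 651.]
240 [55. 56. 56.] [646. 652. 657.]
243 [57. 58. 56.] [658. 663. 667.]
246 [57. 59. 56.] [666. 673. 676.]
249 [56. 54. 50.] [674. 678. 680.]
252 [49. -3. -1.] [677. 637. 643.]
255 [-3.  0. -4.] [641. 648. 651.]
```

The spatula sags nose-down about 4.8° under load, which the tunnel still allows (9 of 12 mm). I'll carry gently to square2 and grip further forward for the second plate.

```bash
python3 -m handwheel '[[0,0,-0.005,0],[0,0,-0.01,0],[0,0,-0.015,-1],[0,0,-0.015,-2],[0,0,-0.015,-3],[0,0,-0.01,-4],[0,0,-0.006,-4],[0,0,-0.003,-4]]' >/dev/null
python3 -m handwheel '[[0,0,0,-3.7],[0,0,0,-2],[0,0,0,-1],[0,0,0,0],[0,0,0,0]]'
python3 - <<'E'
from h import *
go(507.6,215.8,175,14.45)
z=bot.sense()['tcp_pos'][2]*1000-37.9+8
from onblade import onblade
onblade('',(230,150,330,270),z-8)
E
```

```text
clock: 10.12
tcp_pos: [0.5467, -0.1832, 0.1757]
ee_rot: [180.0, -0.0, 14.3]
contact_force: [-0.2, 1.0, -1.3]
grip_width: 0.179
grasp_force: 30.0
t 10.12 tcp [ 546.7 -183.2  175.7] rpy [180.   -0.   14.3] F [-0.2  1.  -1.3] | turn -0.1 then x 61.7 y -396.1 z 0.7 mm
n 629 slope x,y [-0.094  0.06 ] z at (105,0) 136.1 exp 137.78703052101537 X [ 65.1 105.3 138.6] Y [-30.8  -8.5  24.6]
((101.59358215332031, -2.711334228515625), (60.73606491088867, 76.23223114013672), 88.67057800292969)
```

```bash
python3 -m handwheel '[[0,-0.005,0,0],[0.003,-0.01,0,0],[0.003,-0.015,0,0],[0.003,-0.02,0,0],[0.003,-0.022,0,0],[0.003,-0.022,0,0],[0.003,-0.022,0,0],[0.003,-0.022,0,0]]' >/dev/null
python3 -m handwheel '[[0.003,-0.022,0,0],[0.003,-0.022,0,0],[0.003,-0.022,0,0],[0.003,-0.022,0,0],[0.003,-0.022,0,0],[0.003,-0.022,0,0],[0.003,-0.022,0,0],[0.003,-0.022,0,0]]' >/dev/null
python3 -m handwheel '[[0.003,-0.022,0,0],[0.003,-0.022,0,0],[0.003,-0.017,0,0],[0.003,-0.012,0,0],[0.002,-0.006,0,0],[0,-0.003,0,0],[0,0,0,0],[0,0,0,0]]'
python3 - <<'E'
from h import *
go(507.6,215.8,140,14.45)
z=bot.sense()['tcp_pos'][2]*1000-37.9+8
from onblade import onblade
onblade('',(330,110,450,230),z-8)
for n in('top','scene'):
    p,d,m=snap(n); np.savez(f'{n}4.npz',p=p,d=d)
cv2.imwrite('pics/s5.png',cv2.resize(p[100:240,300:460],None,fx=4,fy=4))
E
```

```text
clock: 12.17
tcp_pos: [0.5053, 0.2146, 0.1753]
ee_rot: [180.0, 0.0, 14.4]
contact_force: [0.9, 0.0, -0.9]
grip_width: 0.177
grasp_force: 30.0
t 12.17 tcp [505.3 214.6 175.3] rpy [180.    0.   14.4] F [ 0.9  0.  -0.9] | turn -0.1 then x 2.5 y -0.6 z 35.3 mm
n 381 slope x,y [-0.092  0.102] z at (105,0) 134.6 exp 137.3914900513292 X [ 64.5 103.8 137.8] Y [-32.6 -14.9  24.4]
((101.11348724365234, -4.26715087890625), (59.10942840576172, 75.42325592041016), 89.87263488769531)
```

View pics/s5.png

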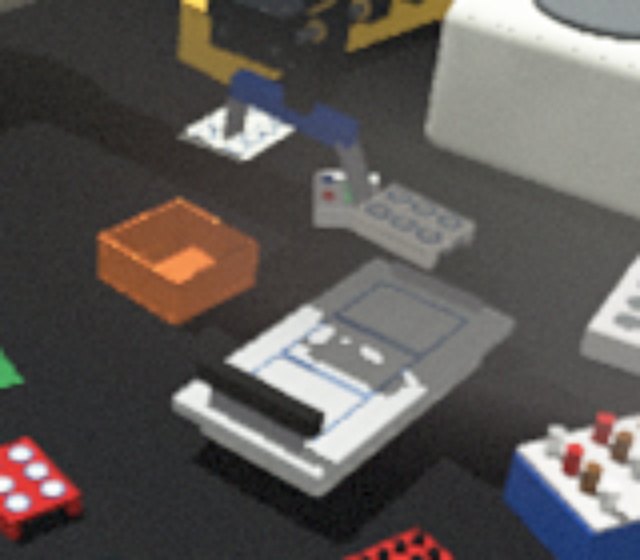

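```bash
python3 -m handwheel '[[0.003,-0.0016,0,0],[0,0,0.008,0],[0,0,0.013,0],[0,0,0.013,0],[0,0,0.01,0],[0,0,0.006,0],[0,0,0.004,0],[0,0,0,0]]' >/dev/null
python3 -m handwheel '[[0,0,0.003,0],[0,0,0.003,0],[0,0,0.003,0],[0,0,0.002,0],[0,0,0,0],[0,0,0,0]]'
python3 - <<'E'
from h import *
go(507.6,215.8,100,14.45)
for n in('top','scene'):
    p,d,m=snap(n); np.savez(f'{n}5.npz',p=p,d=d)
from onblade import onblade
onblade('',(330,110,450,230),66)
E
```

```text
clock: 13.48
tcp_pos: [0.5078, 0.2174, 0.1103]
ee_rot: [180.0, 0.0, 14.4]
contact_force: [-0.6, -0.3, -0.4]
grip_width: 0.18
grasp_force: 30.0
t 13.48 tcp [507.8 217.4 110.3] rpy [180.    0.   14.4] F [-0.6 -0.3 -0.4] | turn -0.0 then x -0.6 y 1.5 z 10.3 mm
n 605 slope x,y [-0.084  0.126] z at (105,0) 70.5 exp 66 X [ 63.8 106.8 152. ] Y [-32.4   8.7  47.9]
((110.4927749633789, 8.178447723388672), (95.82511138916016, 81.62940979003906), 0.6259770393371582)
```

```bash
python3 -m handwheel '[[0,0,0.003,0],[0,0,0.002,0],[0,0,0.002,0],[0,0,0.002,0],[0,0,0.002,0],[0,0,0.002,0],[0,0,0,0],[0,0,0,0]]'
python3 -m handwheel '[[0,0,0.001,0],[0,0,0,0],[0,0,0,0]]'
```

```text
clock: 14.3
tcp_pos: [0.5079, 0.2174, 0.0973]
ee_rot: [-180.0, -0.0, 14.4]
contact_force: [-0.5, -0.3, -1.2]
grip_width: 0.183
grasp_force: 30.0
clock: 14.55
tcp_pos: [0.5078, 0.2174, 0.0964]
ee_rot: [-180.0, -0.0, 14.4]
contact_force: [-1.1, 0.1, -1.9]
grip_width: 0.179
grasp_force: 30.0
```

```bash
python3 - <<'E'
from h import *
p,d,m=snap('scene'); np.savez('scene6.npz',p=p,d=d)
cv2.imwrite('pics/s6.png',cv2.resize(p[120:240,340:450],None,fx=5,fy=5,interpolation=cv2.INTER_CUBIC))
W=world(d,m)*1000; r=np.radians(14.45)
X=(W[...,0]-625.5)*np.cos(r)+(W[...,1]-175)*np.sin(r); Y=-(W[...,0]-625.5)*np.sin(r)+(W[...,1]-175)*np.cos(r)
k=(np.abs(X)<45)&(Y>25)&(Y<108)&(W[...,2]>59)&(W[...,2]<90)
A=np.c_[X[k],Y[k],np.ones(k.sum())]; c=np.linalg.lstsq(A,W[k][:,2],rcond=None)[0]
print(k.sum(),c, np.percentile(X[k],[2,98]),np.percentile(Y[k],[2,98]),np.percentile(W[k][:,2],[5,50,95]))
E
```

```text
438 [-1.48806836e-03  1.66927447e-01  5.49259003e+01] [-43.43317222  40.05818538] [ 38.94839588 107.69901848] [60.48410615 65.67333226 81.84454584]
```

View pics/s6.png

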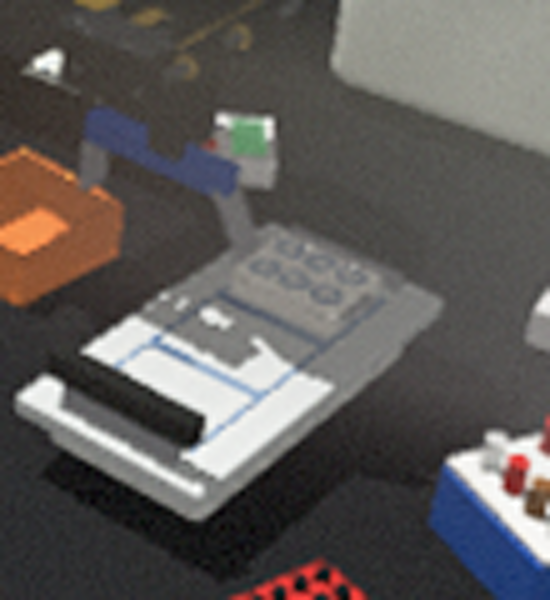

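The plate sits level inside square 2 (blue outline visible all round). I'll withdraw straight back.

```bash
python3 -m handwheel '[[-0.003,0,0,0],[-0.006,0,0,0],[-0.01,0,0,0],[-0.013,0,0,0],[-0.015,0,0,0],[-0.015,0,0,0],[-0.015,0,0,0],[-0.013,0,0,0]]'
python3 -m handwheel '[[-0.005,0,-0.01,0],[0,0,-0.02,0],[0,0,-0.03,0],[0,0.03,-0.02,0],[0,0.04,-0.01,0],[0,0.04,0,0],[0,0.03,0,0],[0,0,0,0]]'
python3 - <<'E'
from h import *
for n in('top','scene'):
    p,d,m=snap(n); np.savez(f'{n}7.npz',p=p,d=d)
    W=world(d,m)*1000; r=np.radians(14.45)
    X=(W[...,0]-625.5)*np.cos(r)+(W[...,1]-175)*np.sin(r); Y=-(W[...,0]-625.5)*np.sin(r)+(W[...,1]-175)*np.cos(r)
    k=(np.abs(X)<50)&(Y>28)&(Y<106)&(W[...,2]>61)&(W[...,2]<78)
    A=np.c_[X[k],Y[k],np.ones(k.sum())]; c=np.linalg.lstsq(A,W[k][:,2],rcond=None)[0]
    print(n,k.sum(),c.round(3),np.percentile(W[k][:,2],[5,50,95]),cv2.minAreaRect(np.c_[X[k],Y[k]].astype(np.float32)))
    s=bot.sense(); t=s['tcp_pos']*1000; a=np.radians(s['ee_rot'][2]); w=W.reshape(-1,3)
    X=(w[:,0]-t[0])*np.cos(a)+(w[:,1]-t[1])*np.sin(a); Y=-(w[:,0]-t[0])*np.sin(a)+(w[:,1]-t[1])*np.cos(a)
    k=(X>70)&(X<150)&(np.abs(Y)<22)&(w[:,2]>t[2]-75)&(w[:,2]<t[2])
    if k.sum()>10: print('blade',k.sum(),np.polyfit(X[k],w[k,2]-t[2]+37.9-3,1),X[k].max())
q=np.load('top7.npz')['p']; cv2.imwrite('pics/t7.png',np.hstack([cv2.resize(q[150:240,180:310],(600,415),interpolation=cv2.INTER_CUBIC)]))
go(0,0,0)
E
```

```text
clock: 15.27
tcp_pos: [0.4191, 0.1947, 0.0964]
ee_rot: [180.0, 0.0, 14.4]
contact_force: [0.7, 0.2, -1.5]
grip_width: 0.179
grasp_force: 30.0
clock: 15.93
tcp_pos: [0.4522, 0.054, 0.1874]
ee_rot: [179.9, -0.1, 14.1]
contact_force: [0.9, 0.3, -0.9]
grip_width: 0.178
grasp_force: 30.0
top 545 [-4.0000e-03  6.0000e-03  6.8359e+01] [64.23153817 68.8851658  73.06863659] ((-1.5836296081542969, 70.19302368164062), (56.70479202270508, 74.25935363769531), 89.26380157470703)
blade 116 [-0.03723177  7.03739488] 143.91636279889966
scene 314 [4.0000e-03 8.7000e-02 5.9932e+01] [62.56959168 65.23273883 74.25411649] ((-0.51654052734375, 71.36402893066406), (97.4642105102539, 69.19680786132812), 0.010953397490084171)
blade 153 [ 0.00349712 -2.28254717] 143.48229828965844
t 16.03 tcp [450.8  57.4 187. ] rpy [180.   -0.   14.3] F [-1.2  0.5 -1.2] | turn 0.0 then x -451.1 y -55.5 z 187.0 mm
```

View pics/t7.png

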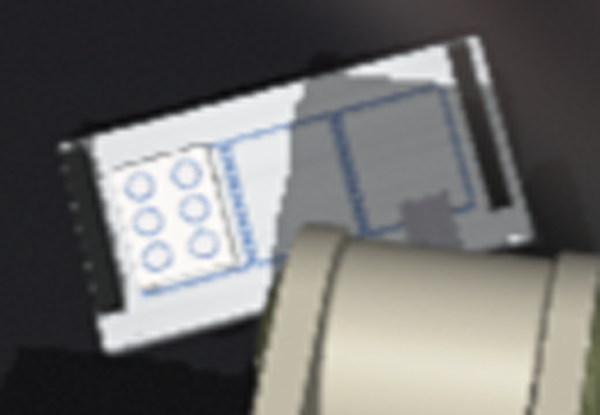

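Plate 1 is within about 2 mm of square 2's centre, level, with the outline clear. Now plate 2: recheck its pose and get the approach numbers.

```bash
python3 - <<'E'
from h import *
M={n:masks(np.load(n+'7.npz')['p']) for n in('top','scene')}
for n,b in(('top',(395,185,430,226)),('scene',(215,230,252,264))): print(n,*fit([(M[n]['white'],bot.camera_model(n),b)],(.581,-.297,-24),(.072,.056,.017),0))
go(390.7,-209.2,180,-24.7)
E
```

```text
top [ 583.  -296.8  -25. ] 27.6
scene [ 578.  -297.3  -24.8] 75.2
t 16.03 tcp [450.8  57.4 187. ] rpy [180.   -0.   14.3] F [-1.2  0.5 -1.2] | turn 39.0 then x 56.8 y 267.3 z 7.0 mm
```

```bash
python3 -m handwheel '[[0,0,0,4],[0,0,0,6],[0,0,0,7],[0,0,0,7],[0,0,0,7],[0,0,0,5],[0,0,0,3],[0.005,0.01,0,0]]' >/dev/null
python3 -m handwheel '[[0.005,0.02,0,0],[0.005,0.03,0,0],[0.005,0.03,0,0],[0.006,0.03,0,0],[0.006,0.03,0,0],[0.006,0.03,0,0],[0.006,0.03,0,0],[0.006,0.03,0,0]]' >/dev/null
python3 -m handwheel '[[0.005,0.017,0.01,0],[0.002,0.01,0.02,0],[0,0,0.03,0],[0,0,0.03,0],[0,0,0.02,0],[0,0,0.01,0],[0,0,0,0],[0,0,0,0]]'
python3 - <<'E'
from h import *
for n in('top','scene'):
    p,d,m=snap(n); np.savez(f'{n}8.npz',p=p,d=d)
    W=world(d,m)*1000; s=bot.sense(); t=s['tcp_pos']*1000; a=np.radians(s['ee_rot'][2]); w=W.reshape(-1,3)
    X=(w[:,0]-t[0])*np.cos(a)+(w[:,1]-t[1])*np.sin(a); Y=-(w[:,0]-t[0])*np.sin(a)+(w[:,1]-t[1])*np.cos(a)
    k=(X>75)&(X<150)&(np.abs(Y)<22)&(w[:,2]>t[2]-55)&(w[:,2]<t[2])
    if k.sum()>10: print('blade',k.sum(),np.polyfit(X[k],w[k,2]-t[2]+37.9-3,1),X[k].min(),X[k].max(),np.median(Y[k]))
go(391.3,-209.2,44,-24.8)
E
```

```text
clock: 18.03
tcp_pos: [0.3918, -0.2076, 0.0667]
ee_rot: [-180.0, 0.0, -24.5]
contact_force: [0.6, 0.0, 0.0]
grip_width: 0.178
grasp_force: 30.0
blade 54 [-0.05907335  9.19019853] 116.41616448665127 144.13768392680592 -4.505554024743052
blade 177 [-1.08501512e-03 -1.58605573e+00] 75.0185850384161 146.10772170059533 -2.391736752041332
t 18.13 tcp [ 392.  -208.2   67.4] rpy [ 1.80e+02 -1.00e-01 -2.45e+01] F [ 0.3 -0.3 -1.4] | turn 0.3 then x -0.3 y 1.2 z 23.4 mm
```

```bash
python3 -m handwheel '[[0,0.0012,0.01,0.3],[0,0,0.01,0],[0,0,0.0045,0],[0.01,0,0,0],[0.015,0,0,0],[0,0,0,0],[0,0,0,0]]'
python3 - <<'E'
from h import *
p,d,m=snap('top'); cv2.imwrite('pics/t9.png',cv2.resize(p[170:250,370:450],None,fx=5,fy=5,interpolation=cv2.INTER_CUBIC))
go(487,-253,42,-24.8)
E
```

```text
clock: 18.72
tcp_pos: [0.4138, -0.22, 0.0423]
ee_rot: [180.0, -0.1, -24.9]
contact_force: [-1.0, 0.5, -0.9]
grip_width: 0.179
grasp_force: 30.0
t 18.77 tcp [ 413.3 -219.6   42.2] rpy [180.   -0.  -24.9] F [-0.3  0.8 -1.6] | turn -0.1 then x 80.9 y -0.6 z 0.2 mm
```

View pics/t9.png

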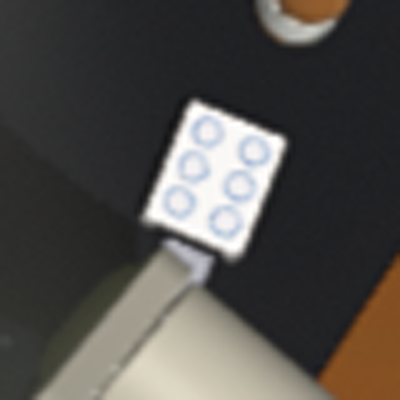

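The tip centre at crop (188,250) lies on the plate's axis (near-edge centre (192,240)), so it is aligned.

```bash
python3 -m handwheel '[[0.01,0,0,0],[0.015,0,0,0],[0.016,0,0,0],[0.016,0,0,0],[0.014,0,0,0],[0.01,0,0,0],[0,0,0,0],[0,0,0,0]]'
python3 -m handwheel '[[0,0,-0.003,0],[0,0,-0.003,0],[0,0,-0.003,0],[0,0,-0.003,0],[0,0,-0.005,0],[0,0,-0.008,0],[0,0,-0.012,0],[0,0,-0.012,0]]'
python3 -m handwheel '[[0,0,-0.012,0],[0,0,-0.015,-1],[0,0,-0.015,-2],[0,0,-0.015,-3],[0,0,-0.015,-4],[0,0,-0.01,-4],[0,0,-0.005,-4],[0,0,0,-4]]' >/dev/null
python3 -m handwheel '[[0,0,0,-4],[0,0,0,-4],[0,0,0,-4],[0,0,0,-3],[0,0,0,-1.8],[0,0,0,-0.5],[0,0,0,0],[0,0,0,0]]'
python3 - <<'E'
from h import *
# offset grip->plate (104,-1 assumed) corrected by what plate 1 showed (-1.5,+2): aim square0 (0,-68)
r=np.radians(14.45); R=np.array([[np.cos(r),-np.sin(r)],[np.sin(r),np.cos(r)]]); x,y=np.array([625.5,175])+R@[-103,-68.5]
go(x,y,175,14.45)
from onblade import onblade
z=bot.sense()['tcp_pos'][2]*1000-37.9; onblade('',(170,150,290,290),z)
E
```

```text
clock: 19.43
tcp_pos: [0.4863, -0.2536, 0.0418]
ee_rot: [-180.0, 0.0, -24.9]
contact_force: [0.7, 0.4, -1.3]
grip_width: 0.177
grasp_force: 30.0
clock: 20.1
tcp_pos: [0.4868, -0.2539, 0.0917]
ee_rot: [-180.0, 0.0, -24.9]
contact_force: [0.7, -0.1, -2.1]
grip_width: 0.178
grasp_force: 30.0
clock: 21.43
tcp_pos: [0.4869, -0.254, 0.1781]
ee_rot: [180.0, -0.0, 14.4]
contact_force: [0.3, 0.7, -1.9]
grip_width: 0.18
grasp_force: 30.0
t 21.43 tcp [ 486.9 -254.   178.1] rpy [180.   -0.   14.4] F [ 0.3  0.7 -1.9] | turn -0.1 then x 138.2 y -312.4 z 3.1 mm
n 606 slope x,y [-0.087  0.054] z at (105,0) 139.3 exp 140.2404246581835 X [ 66.2 107.4 139.3] Y [-30.   -6.5  25.9]
((101.92233276367188, -1.4111461639404297), (57.84355163574219, 77.08975219726562), 89.60314178466797)
```

```bash
python3 -m handwheel '[[0.003,-0.005,0,0],[0.005,-0.01,0,0],[0.007,-0.015,0,0],[0.008,-0.02,0,0],[0.0085,-0.022,0,0],[0.0085,-0.022,0,0],[0.0085,-0.022,0,0],[0.0085,-0.022,0,0]]' >/dev/null
python3 -m handwheel '[[0.0085,-0.022,0,0],[0.0085,-0.022,0,0],[0.0085,-0.022,0,0],[0.0085,-0.022,0,0],[0.0085,-0.022,0,0],[0.0085,-0.022,0,0],[0.009,-0.018,0,0],[0.009,-0.013,0,0]]' >/dev/null
python3 -m handwheel '[[0.008,-0.007,0,0],[0.0045,-0.004,0,0],[0,0,0,0],[0,0,0,0],[0,0,0,0]]'
python3 - <<'E'
from h import *
r=np.radians(14.45); R=np.array([[np.cos(r),-np.sin(r)],[np.sin(r),np.cos(r)]]); x,y=np.array([625.5,175])+R@[-102.7,-69.1]
go(x,y,110,14.45)
from onblade import onblade
z=bot.sense()['tcp_pos'][2]*1000-37.9; onblade('',(300,130,420,240),z)
E
```

```text
clock: 23.23
tcp_pos: [0.5433, 0.082, 0.1778]
ee_rot: [180.0, 0.0, 14.4]
contact_force: [0.6, -0.2, -1.9]
grip_width: 0.178
grasp_force: 30.0
t 23.23 tcp [543.3  82.  177.8] rpy [180.    0.   14.4] F [ 0.6 -0.2 -1.9] | turn -0.1 then x 0.1 y -0.5 z 67.8 mm
n 462 slope x,y [-0.083  0.078] z at (105,0) 138.0 exp 139.87183559092713 X [ 66.1 105.2 138.4] Y [-31.  -12.4  26.2]
((102.28176879882812, -3.4618453979492188), (60.20094680786133, 74.28018951416016), 89.5591812133789)
```

```bash
python3 -m handwheel '[[0,-0.0005,0.006,0],[0,0,0.01,0],[0,0,0.013,0],[0,0,0.013,0],[0,0,0.01,0],[0,0,0.007,0],[0,0,0.005,0],[0,0,0,0]]' >/dev/null
python3 -m handwheel '[[0,0,0.003,0],[0,0,0.003,0],[0,0,0.003,0],[0,0,0.002,0],[0,0,0.002,0],[0,0,0.002,0],[0,0,0.001,0],[0,0,0,0]]'
python3 -m handwheel '[[0,0,0.001,0],[0,0,0.001,0],[0,0,0,0],[0,0,0,0]]'
python3 - <<'E'
from h import *
go(0,0,97)
p,d,m=snap('scene'); W=world(d,m)*1000; r=np.radians(14.45)
X=(W[...,0]-625.5)*np.cos(r)+(W[...,1]-175)*np.sin(r); Y=-(W[...,0]-625.5)*np.sin(r)+(W[...,1]-175)*np.cos(r)
for nm,c in(('new',-68),('old',68)):
    k=(np.abs(X)<30)&(abs(Y-c)<22)&(W[...,2]>55)&(W[...,2]<78); A=np.c_[X[k],Y[k]-c,np.ones(k.sum())]; print(nm,k.sum(),np.linalg.lstsq(A,W[k][:,2],rcond=None)[0].round(3))
E
```

```text
clock: 24.62
tcp_pos: [0.5434, 0.0831, 0.0977]
ee_rot: [-180.0, 0.0, 14.4]
contact_force: [-0.4, -0.5, -1.1]
grip_width: 0.184
grasp_force: 30.0
clock: 24.95
tcp_pos: [0.5434, 0.0831, 0.0959]
ee_rot: [-180.0, -0.0, 14.4]
contact_force: [-0.4, -0.1, -1.9]
grip_width: 0.182
grasp_force: 30.0
t 24.95 tcp [543.4  83.1  95.9] rpy [-180.    -0.    14.4] F [-0.4 -0.1 -1.9] | turn 0.0 then x -547.0 y -54.7 z -1.1 mm
new 193 [1.0000e-02 7.0000e-03 6.5676e+01]
old 159 [ 7.0000e-03 -5.0000e-03  6.5302e+01]
```

Plate 2 is at the same height and just as level as plate 1. I'll withdraw, then measure both plates and the pot.

```bash
python3 -m handwheel '[[-0.003,0,0,0],[-0.006,0,0,0],[-0.01,0,0,0],[-0.013,0,0,0],[-0.015,0,0,0],[-0.015,0,0,0],[-0.015,0,0,0],[-0.013,0,0,0]]'
python3 -m handwheel '[[-0.005,0,-0.01,0],[0,0,-0.02,0],[-0.02,0,-0.03,0],[-0.03,0.02,-0.03,0],[-0.03,0.03,-0.01,0],[0,0.04,0,0],[0,0.02,0,0],[0,0,0,0]]'
cat > pl.py <<'E'
from h import *
def plates(tag):
  for n in('top','scene'):
    p,d,m=snap(n); np.savez(f'{n}{tag}.npz',p=p,d=d)
    W=world(d,m)*1000; r=np.radians(14.45)
    X=(W[...,0]-625.5)*np.cos(r)+(W[...,1]-175)*np.sin(r); Y=-(W[...,0]-625.5)*np.sin(r)+(W[...,1]-175)*np.cos(r)
    for c in(-68,68):
        k=(np.abs(X)<48)&(abs(Y-c)<37)&(W[...,2]>60.5)&(W[...,2]<78)
        if k.sum()>30:
            A=np.c_[X[k],Y[k],np.ones(k.sum())]; print(n,c,k.sum(),np.linalg.lstsq(A,W[k][:,2],rcond=None)[0][:2].round(3),[np.round(q,1) for q in cv2.minAreaRect(np.c_[X[k],Y[k]].astype(np.float32))])
    M=masks(p)
    b=(215,240,275,295) if n=='top' else (315,140,372,186)
    M['amber']|=(cv2.cvtColor(p,cv2.COLOR_BGR2HSV)[...,1]>150)&(cv2.cvtColor(p,cv2.COLOR_BGR2HSV)[...,0]<20)&(p.max(2)>50)
    k='orange' if n=='top' else 'amber'
    try: print('pot',n,*fit([(M[k],m,b)],(.4146,.1709,8.9),(.096,.096,.042),0))
    except Exception as e: print(e)
if __name__=='__main__':
    plates('10'); go(357,91.9,150,53.9)
E
python3 pl.py
```

```text
clock: 25.67
tcp_pos: [0.4547, 0.0605, 0.0959]
ee_rot: [-180.0, 0.0, 14.4]
contact_force: [0.7, 0.3, -1.9]
grip_width: 0.179
grasp_force: 30.0
clock: 26.33
tcp_pos: [0.4059, -0.0657, 0.1933]
ee_rot: [179.9, -0.1, 14.2]
contact_force: [-0.7, -0.1, -1.6]
grip_width: 0.181
grasp_force: 30.0
top -68 533 [-0.004 -0.005] [array([  0. , -68.9]), array([73.2, 58.7]), np.float64(0.4)]
top 68 546 [0.005 0.009] [array([-1.8, 70.2]), array([56.5, 72.9]), np.float64(90.0)]
pot top [412.6 163.9   5.3] 404.2
scene -68 274 [-0.009 -0.013] [array([  0.2, -67.4]), array([73.9, 51.8]), np.float64(0.4)]
scene 68 286 [0.    0.051] [array([-1.6, 70.7]), array([68.4, 79.2]), np.float64(89.8)]
pot scene [409.4 141.9  51.1] 372.8
t 26.43 tcp [404.8 -62.7 192.6] rpy [180.   -0.   14.3] F [ 0.1 -0.3 -0.8] | turn -39.6 then x 96.7 y -129.7 z 42.6 mm
```

```bash
cat > pot.py <<'E'
from h import *
def rim(n,d,m):
    W=world(d,m)*1000
    k=(abs(W[...,0]-414)<110)&(abs(W[...,1]-170)<110)&(W[...,2]>34)&(W[...,2]<47)
    lab=cv2.connectedComponentsWithStats(k.astype(np.uint8),connectivity=8)
    i=1+np.argmax(lab[2][1:,4]); k&=lab[1]==i
    q=W[k][:,:2].astype(np.float32); print(n,k.sum(),[np.round(v,1) for v in cv2.minAreaRect(q)],np.percentile(q,[1,50,99],axis=0).round(0).tolist())
import sys
if __name__=='__main__':
    for t in sys.argv[1:]:
        for n in('top','scene'):
            z=np.load(f'{n}{t}.npz'); rim(n+t,z['d'],bot.camera_model(n))
            h=cv2.cvtColor(z['p'],cv2.COLOR_BGR2HSV); k=(h[...,0]<20)&(h[...,1]>150)&(h[...,2]>40)
            b=(190,225,310,300) if n=='top' else (300,120,390,195)
            try: print(blob(k,bot.camera_model(n),.042,b))
            except Exception as e: print(e)
E
python3 pot.py 0 10
```

```text
top0 251 [array([414.4, 167.6]), array([96.7, 97.3]), np.float64(8.9)] [[362.0, 115.0], [417.0, 169.0], [466.0, 220.0]]
{'rect': array([413.4, 167.6]), 'cen': array([412.9, 167.6]), 'size': array([106.1, 105. ]), 'long_axis_deg': 8.7}
scene0 163 [array([415.2, 163.7]), array([97.8, 99.4]), np.float64(8.5)] [[363.0, 112.0], [422.0, 158.0], [469.0, 217.0]]
{'rect': array([437.8, 146. ]), 'cen': array([438.1, 128.7]), 'size': array([147.6, 140.4]), 'long_axis_deg': -78.7}
top10 248 [array([414.8, 167.7]), array([96.6, 96.9]), np.float64(8.9)] [[362.0, 115.0], [416.0, 170.0], [467.0, 221.0]]
{'rect': array([412.9, 167. ]), 'cen': array([412.4, 167.2]), 'size': array([105.7, 104.8]), 'long_axis_deg': -81.3}
scene10 170 [array([414.9, 164.2]), array([ 99.4, 102.3]), np.float64(9.3)] [[362.0, 111.0], [422.0, 159.0], [468.0, 217.0]]
{'rect': array([429.6, 130.9]), 'cen': array([439.3, 117.8]), 'size': array([188.7,  89.6]), 'long_axis_deg': -33.1}
```

Both plates are placed within 2 mm. The pot hasn't moved: centre (415,166), yaw 8.9°. With a level spatula, the deepest dip is along the pot's diagonal (yaw 53.9°).

```bash
python3 -m handwheel '[[0,0,0,-4],[0,0,0,-6],[0,0,0,-7],[0,0,0,-7],[0,0,0,-7],[0,0,0,-5],[0,0,0,-3.6],[0.015,-0.015,0,0]]' >/dev/null
python3 -m handwheel '[[0.02,-0.025,0.01,0],[0.02,-0.03,0.02,0],[0.02,-0.03,0.02,0],[0.012,-0.02,0.02,0],[0.006,-0.007,0.015,0],[0,0,0,0],[0,0,0,0]]'
python3 - <<'E'
from h import *
s=bot.sense(); t=s['tcp_pos']*1000; a=np.radians(s['ee_rot'][2])
for n in('top','scene'):
    p,d,m=snap(n); np.savez(f'{n}11.npz',p=p,d=d); W=world(d,m).reshape(-1,3)*1000; 
    X=(W[:,0]-t[0])*np.cos(a)+(W[:,1]-t[1])*np.sin(a); Y=-(W[:,0]-t[0])*np.sin(a)+(W[:,1]-t[1])*np.cos(a); Z=W[:,2]-t[2]+37.9
    k=(X>85)&(X<165)&(abs(Y)<25)&(abs(Z-3)<9)
    if k.sum()>20: print(n,'blade n',k.sum(),np.polyfit(X[k],Z[k]-3,1).round(3),[np.round(v,1) for v in cv2.minAreaRect(np.c_[X[k],Y[k]].astype(np.float32))])
    k=(abs(W[:,0]-415)<75)&(abs(W[:,1]-167)<75)&(abs(W[:,2]-41)<6)
    print(' rim n',k.sum(),'in spatula frame X',np.percentile(X[k],[.5,99.5]).round(1),'Y',np.percentile(Y[k],[.5,99.5]).round(1))
cv2.imwrite('pics/t11.png',cv2.resize(np.load('top11.npz')['p'][225:305,200:300],None,fx=6,fy=6,interpolation=cv2.INTER_CUBIC))
go(357.3,87.3,100,53.9)
E
```

```text
clock: 27.68
tcp_pos: [0.3565, 0.0882, 0.1074]
ee_rot: [-180.0, 0.0, 54.2]
contact_force: [-0.3, -0.7, -1.4]
grip_width: 0.181
grasp_force: 30.0
top blade n 35 [-0.267 39.019] [array([138. ,  -1.2]), array([30.5, 14.7]), np.float64(73.8)]
 rim n 103 in spatula frame X [ 76.6 163.9] Y [-66.8  21.7]
scene blade n 83 [ 0.019 -3.783] [array([113.1,  -1.6]), array([55.8, 38.3]), np.float64(0.6)]
 rim n 113 in spatula frame X [ 29.5 160.6] Y [-69.5  33.4]
t 27.78 tcp [357.6  87.3 108. ] rpy [ 1.799e+02 -1.000e-01  5.400e+01] F [ 0.2 -0.2 -1.1] | turn 0.1 then x -0.1 y -0.3 z 8.0 mm
```

View pics/t11.png

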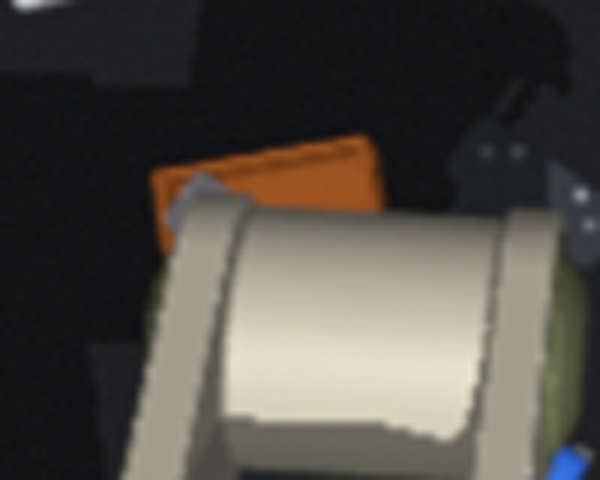

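The blade tip (crop (200,190)) is over the pot's far corner region, centred on the diagonal. I'll back off 1.5 mm and descend, watching the force.

```bash
python3 -m handwheel '[[-0.0015,0,0,0],[0,0,0.01,0],[0,0,0.012,0],[0,0,0.01,0],[0,0,0.004,0],[0,0,0,0],[0,0,0,0]]'
python3 -m handwheel '[[0,0,0.003,0],[0,0,0.003,0],[0,0,0,0],[0,0,0,0]]'
```

```text
clock: 28.37
tcp_pos: [0.3563, 0.0859, 0.0715]
ee_rot: [180.0, -0.0, 54.0]
contact_force: [-0.4, -0.6, -1.1]
grip_width: 0.18
grasp_force: 30.0
clock: 28.7
tcp_pos: [0.3559, 0.0863, 0.0651]
ee_rot: [-180.0, 0.0, 54.0]
contact_force: [-0.1, 0.5, -1.4]
grip_width: 0.178
grasp_force: 30.0
```

```bash
python3 -m handwheel '[[0,0,0.002,0],[0,0,0,0],[0,0,0,0]]'; python3 -m handwheel '[[0,0,0.001,0],[0,0,0,0],[0,0,0,0]]'; python3 -m handwheel '[[0,0,0.001,0],[0,0,0,0],[0,0,0,0]]'
```

```text
clock: 28.95
tcp_pos: [0.3559, 0.0863, 0.063]
ee_rot: [-180.0, 0.0, 54.0]
contact_force: [0.0, 1.2, -1.2]
grip_width: 0.178
grasp_force: 30.0
clock: 29.2
tcp_pos: [0.3559, 0.0863, 0.062]
ee_rot: [-180.0, 0.0, 54.0]
contact_force: [0.1, -1.1, -1.1]
grip_width: 0.174
grasp_force: 30.0
clock: 29.45
tcp_pos: [0.3559, 0.0863, 0.061]
ee_rot: [-180.0, 0.0, 54.0]
contact_force: [-0.3, 0.9, -0.6]
grip_width: 0.179
grasp_force: 30.0
```

```bash
python3 -m handwheel '[[0,0,0.001,0],[0,0,0,0],[0,0,0,0]]'; python3 -m handwheel '[[0,0,0.001,0],[0,0,0,0],[0,0,0,0]]'; python3 -m handwheel '[[0,0,0.001,0],[0,0,0,0],[0,0,0,0]]'; python3 - <<'E'
from h import *
s=bot.sense(); t=s['tcp_pos']*1000; a=np.radians(s['ee_rot'][2])
p,d,m=snap('scene'); np.savez('scene12.npz',p=p,d=d); W=world(d,m).reshape(-1,3)*1000
cv2.imwrite('pics/s12.png',cv2.resize(p[110:190,290:390],None,fx=6,fy=6,interpolation=cv2.INTER_CUBIC))
X=(W[:,0]-t[0])*np.cos(a)+(W[:,1]-t[1])*np.sin(a); Y=-(W[:,0]-t[0])*np.sin(a)+(W[:,1]-t[1])*np.cos(a)
k=(abs(X-100)<80)&(abs(Y)<75)&(abs(W[:,2]-41)<5); print('rim X',np.percentile(X[k],[.5,99.5]).round(1))
k=(abs(X-130)<25)&(abs(Y)<14)&(abs(W[:,2]-24)<10)
if k.sum()>9: print('tip',k.sum(),np.percentile(X[k],[2,98]).round(1),W[k,2].mean().round(1))
E
```

```text
clock: 29.7
tcp_pos: [0.3559, 0.0863, 0.06]
ee_rot: [-180.0, 0.0, 54.0]
contact_force: [-0.3, 0.4, -0.5]
grip_width: 0.178
grasp_force: 30.0
clock: 29.95
tcp_pos: [0.3559, 0.0863, 0.059]
ee_rot: [-180.0, 0.0, 54.0]
contact_force: [-0.3, 1.2, -1.3]
grip_width: 0.179
grasp_force: 30.0
clock: 30.2
tcp_pos: [0.3559, 0.0863, 0.058]
ee_rot: [-180.0, -0.0, 54.0]
contact_force: [0.4, 0.3, -0.4]
grip_width: 0.181
grasp_force: 30.0
rim X [ 31.5 162.5]
tip 49 [106.2 153.7] 25.8
```

View pics/s12.png

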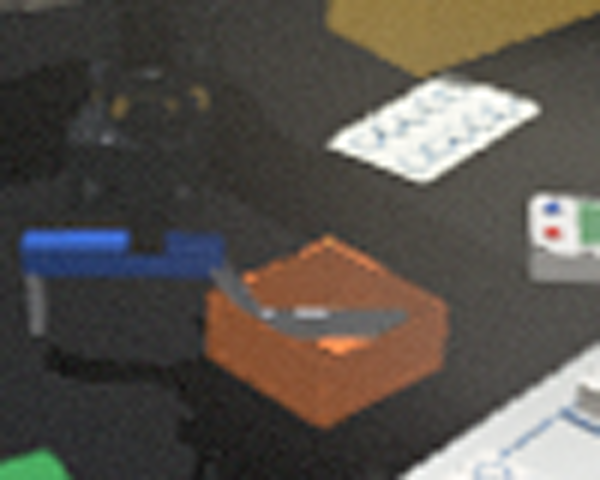

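```bash
python3 -m handwheel '[[0.001,0,0,0],[0,0,0.001,0],[0,0,0.001,0],[0,0,0,0],[0,0,0,0],[0,0,0,0]]'; python3 -m handwheel '[[0.001,0,0,0],[0,0,0.001,0],[0,0,0.001,0],[0,0,0,0],[0,0,0,0],[0,0,0,0]]'
```

```text
clock: 30.75
tcp_pos: [0.3565, 0.0871, 0.056]
ee_rot: [180.0, -0.0, 54.0]
contact_force: [0.6, 1.0, -0.6]
grip_width: 0.178
grasp_force: 30.0
clock: 31.25
tcp_pos: [0.3571, 0.0879, 0.0541]
ee_rot: [180.0, -0.0, 54.0]
contact_force: [0.1, 0.8, -1.0]
grip_width: 0.178
grasp_force: 30.0
```

The tip is about 24 mm below the rim. Up and out, then to the mat.

```bash
python3 -m handwheel '[[0,0,-0.004,0],[0,0,-0.01,0],[0,0,-0.02,0],[0,0,-0.03,0],[0,0,-0.03,0],[0,0,-0.01,0],[0,0,0,-3],[0,0,0,-5]]' >/dev/null
python3 -m handwheel '[[0,0,0,-6],[0,0,0,-6],[0,0,0,-5],[0,0,0,-3],[0,0,0,-1.5],[0,0,0,0],[0,0,0,0]]'
python3 - <<'E'
from h import *
go(423.2,-164.8,110,83.5)
E
```

```text
clock: 32.5
tcp_pos: [0.3569, 0.0878, 0.1582]
ee_rot: [-180.0, 0.0, 83.5]
contact_force: [0.1, 0.3, -1.9]
grip_width: 0.184
grasp_force: 30.0
t 32.5 tcp [356.9  87.8 158.2] rpy [-180.     0.    83.5] F [ 0.1  0.3 -1.9] | turn -0.0 then x -243.5 y 94.4 z 48.2 mm
```

```bash
python3 -m handwheel '[[-0.012,0.005,0,0],[-0.022,0.009,0,0],[-0.03,0.011,0,0],[-0.03,0.011,0,0],[-0.03,0.011,0,0],[-0.03,0.012,0,0],[-0.03,0.012,0.01,0],[-0.03,0.012,0.01,0]]' >/dev/null
python3 -m handwheel '[[-0.02,0.008,0.015,0],[-0.01,0.004,0.013,0],[0,0,0.02,0],[0,0,0.02,0],[0,0,0.01,0],[0,0,0,0],[0,0,0,0],[0,0,0,0]]'
python3 - <<'E'
from h import *
go(423.2,-164.8,42,83.5)
for n in('top','scene'):
    p,d,m=snap(n); np.savez(f'{n}13.npz',p=p,d=d)
    s=bot.sense(); t=s['tcp_pos']*1000; a=np.radians(s['ee_rot'][2]); W=world(d,m).reshape(-1,3)*1000
    X=(W[:,0]-t[0])*np.cos(a)+(W[:,1]-t[1])*np.sin(a); Y=-(W[:,0]-t[0])*np.sin(a)+(W[:,1]-t[1])*np.cos(a); Z=W[:,2]-t[2]+37.9
    k=(X>75)&(X<150)&(abs(Y)<20)&(abs(Z-3)<14)
    if k.sum()>20: print(n,k.sum(),np.polyfit(X[k],Z[k]-3,1).round(3),np.median(Y[k]).round(1),X[k].max())
E
```

```text
clock: 33.83
tcp_pos: [0.4243, -0.1655, 0.0608]
ee_rot: [179.9, 0.0, 83.5]
contact_force: [0.4, -0.1, -0.7]
grip_width: 0.183
grasp_force: 30.0
t 33.83 tcp [ 424.3 -165.5   60.8] rpy [179.9   0.   83.5] F [ 0.4 -0.1 -0.7] | turn -0.0 then x 0.6 y -1.1 z 18.8 mm
top 255 [-0.002  1.634] -0.3 143.79163759385705
scene 123 [-0.011 -0.933] -1.7 140.42573308679206
```

```bash
python3 -m handwheel '[[0.0005,-0.001,0.008,0],[0,0,0.006,0],[0,0,0.003,0],[0,0,0.002,0],[0,0,0.001,0],[0,0,0,0],[0,0,0,0]]'; python3 -m handwheel '[[0,0,0.001,0],[0,0,0,0],[0,0,0,0]]'
```

```text
clock: 34.52
tcp_pos: [0.423, -0.1647, 0.0401]
ee_rot: [180.0, 0.0, 83.5]
contact_force: [0.2, -0.4, -1.1]
grip_width: 0.187
grasp_force: 30.0
clock: 34.77
tcp_pos: [0.4233, -0.1648, 0.0398]
ee_rot: [179.9, 0.0, 83.5]
contact_force: [-1.3, 2.0, 8.9]
grip_width: 0.18
grasp_force: 30.0
```

```bash
python3 -m handwheel '[[0,0,0,0],[0,0,0,0],[0,0,0,0],[0,0,0,0],[0,0,0,0],[0,0,0,0]]' 0.07
python3 -m handwheel '[[0,0,-0.005,0],[0,0,-0.015,0],[0,0,-0.03,0],[0,0,-0.04,0],[0,0,-0.04,0],[0,0.02,-0.02,0],[0,0.02,0,0],[0,0,0,0]]'
python3 - <<'E'
from h import *
for n in('top','scene'):
    p,d,m=snap(n); np.savez(f'{n}14.npz',p=p,d=d)
    M=masks(p); W=world(d,m)*1000
    hb=(340,245,410,290) if n=='top' else (220,170,280,210)
    print(n,'handle',*fit([(M['blue'],m,hb)],(.4215,-.179,84),(.112,.018,.022),.036))
    cb=(400,185,510,305) if n=='top' else (120,190,225,295)
    print(n,'cover',*fit([(M['amber'],m,cb)],(.472,-.413,53.6),(.1,.25,.005),0))
    k=(abs(W[...,0]-472)<40)&(abs(W[...,1]+413)<40)&(W[...,2]>28)&(W[...,2]<48)&(p.max(2)<90)
    print(' knob',k.sum(),[np.round(v,1) for v in cv2.minAreaRect(W[k][:,:2].astype(np.float32))])
    u,v=proj([[.43,-.1,0]],m)[0]; 
q=np.load('scene14.npz')['p']; cv2.imwrite('pics/s14.png',cv2.resize(q[140:290,130:330],None,fx=3.5,fy=3.5))
go(472,-413,110,53.6)
E
```

```text
clock: 35.27
tcp_pos: [0.423, -0.1647, 0.039]
ee_rot: [-180.0, -0.0, 83.5]
contact_force: [-0.4, -0.0, -0.5]
grip_width: 0.611
grasp_force: 0.0
clock: 35.93
tcp_pos: [0.4652, -0.1699, 0.1907]
ee_rot: [179.8, 0.1, 83.5]
contact_force: [-0.2, 0.1, -0.6]
grip_width: 0.797
grasp_force: 0.0Traceback (most recent call last):
  File "<stdin>", line 6, in <module>
  File "h.py", line 47, in fit
    cs,_=cv2.findContours(k,cv2.RETR_EXTERNAL,cv2.CHAIN_APPROX_NONE); c=max(cs,key=cv2.contourArea)
                                                                        ~~~^^^^^^^^^^^^^^^^^^^^^^^^
ValueError: max() iterable argument is empty
```

```bash
python3 -c "
from h import *
go(472,-413,190,53.6)"
```

```text
t 35.98 tcp [ 463.4 -169.3  189.4] rpy [179.9   0.   83.6] F [-0.2 -0.1 -0.2] | turn 30.0 then x -191.1 y 151.6 z -0.6 mm
```

```bash
python3 -m handwheel '[[0,0,0,4],[0,0,0,6],[0,0,0,7],[0,0,0,7],[0,0,0,4],[0,0,0,2],[0,0,0,0]]' >/dev/null
cat > cov.py <<'E'
from h import *
for n in('top','scene'):
    p,d,m=snap(n); np.savez(f'{n}15.npz',p=p,d=d)
    M=masks(p); W=world(d,m)*1000
    cb=(400,185,510,305) if n=='top' else (120,190,225,295)
    print(n,'cover',*fit([(M['amber'],m,cb)],(.472,-.413,53.6),(.1,.25,.005),0))
    k=(abs(W[...,0]-472)<60)&(abs(W[...,1]+413)<60)&(W[...,2]>28)&(W[...,2]<48)&(p.max(2)<90)
    if k.sum(): print(' knob',k.sum(),[np.round(v,1) for v in cv2.minAreaRect(W[k][:,:2].astype(np.float32))],W[k].mean(0).round(1))
go(472,-413,190,53.6)
E
python3 cov.py
```

```text
top cover [ 472.5 -412.9   53.6] 61.5
 knob 79 [array([ 472.3, -412.3]), array([22.2, 22.9]), np.float64(55.2)] [ 471.6 -411.1   37.7]
scene cover [ 471.2 -413.7   53.8] 144.1
 knob 79 [array([ 474.1, -415.1]), array([22. , 24.8]), np.float64(58.1)] [ 476.1 -415.6   34.2]
t 36.67 tcp [ 462.  -169.   188.7] rpy [-179.9    0.    53.6] F [0.1 0.3 0.1] | turn -0.0 then x -190.5 y 152.8 z -1.3 mm
```

```bash
python3 -m handwheel '[[-0.015,0.012,0,0],[-0.03,0.024,0,0],[-0.03,0.024,0,0],[-0.03,0.024,0,0],[-0.03,0.024,0,0],[-0.03,0.024,0.01,0],[-0.018,0.014,0.02,0],[-0.0075,0.007,0.02,0]]' >/dev/null
python3 -m handwheel '[[0,0,0.03,0],[0,0,0.03,0],[0,0,0.01,0],[0,0,0,0],[0,0,0,0]]'
python3 -c "
from h import *
go(472.2,-413.3,20,53.6)"
```

```text
clock: 37.75
tcp_pos: [0.4726, -0.4135, 0.0699]
ee_rot: [180.0, 0.0, 53.5]
contact_force: [-0.1, -0.6, 0.5]
grip_width: 0.791
grasp_force: 0.0
t 37.75 tcp [ 472.6 -413.5   69.9] rpy [180.    0.   53.5] F [-0.1 -0.6  0.5] | turn -0.1 then x -0.1 y -0.4 z 49.9 mm
```

```bash
python3 -m handwheel '[[0,0,0.02,0],[0,0,0.018,0],[0,0,0.008,0],[0,0,0.004,0],[0,0,0,0],[0,0,0,0]]' 
python3 -m handwheel '[[0,0,0,0],[0,0,0,0],[0,0,0,0],[0,0,0,0],[0,0,0,0],[0,0,0,0],[0,0,0,0],[0,0,0,0]]' 0
python3 -m handwheel '[[0,0,-0.005,0],[0,0,-0.01,0],[0,0,-0.02,0],[0,0,-0.03,0],[0,0,-0.03,0],[0,0,-0.03,0],[0,0,-0.015,0],[0,0,0,0]]'
python3 - <<'E'
from h import *
go(625.5,175,160,14.45)
s=bot.sense(); t=s['tcp_pos']*1000; print(s['grip_width']*.0881)
p,d,m=snap('scene'); np.savez('scene16.npz',p=p,d=d); W=world(d,m)*1000; M=masks(p)['amber']
k=M&(abs(W[...,0]-t[0])<160)&(abs(W[...,1]-t[1])<160)&(abs(W[...,2]-t[2]+15)<40); A=np.c_[W[k][:,0]-t[0],W[k][:,1]-t[1],np.ones(k.sum())]; print(k.sum(),np.linalg.lstsq(A,W[k][:,2]-t[2],rcond=None)[0].round(3),[np.round(v,1) for v in cv2.minAreaRect(W[k][:,:2].astype(np.float32))])
E
```

```text
clock: 38.25
tcp_pos: [0.4729, -0.4139, 0.0204]
ee_rot: [179.9, 0.0, 53.5]
contact_force: [0.5, 0.3, 0.7]
grip_width: 0.797
grasp_force: 0.0
clock: 38.92
tcp_pos: [0.4724, -0.4133, 0.019]
ee_rot: [-180.0, 0.0, 53.5]
contact_force: [-0.5, 0.9, -0.6]
grip_width: 0.247
grasp_force: 30.0
clock: 39.58
tcp_pos: [0.4733, -0.4144, 0.1638]
ee_rot: [179.6, 0.1, 53.5]
contact_force: [0.6, -0.1, -1.5]
grip_width: 0.244
grasp_force: 30.0
t 39.58 tcp [ 473.3 -414.4  163.8] rpy [1.796e+02 1.000e-01 5.350e+01] F [ 0.6 -0.1 -1.5] | turn 39.1 then x 294.4 y -532.8 z 3.8 mm
0.021514204892109662
2406 [ 5.000e-03 -1.100e-02 -1.543e+01] [array([ 473.8, -416.9]), array([101.2, 251.9]), np.float64(53.7)]
```

The cover is gripped level and centred. I'll move it left first, clear of the bin, and then turn it.

```bash
python3 -m handwheel '[[0.008,-0.006,0,0],[0.016,-0.011,0,0],[0.022,-0.016,0,0],[0.024,-0.017,0,0],[0.024,-0.017,0,0],[0.024,-0.017,0,0],[0.024,-0.017,0,0],[0.024,-0.017,0,0]]' >/dev/null
python3 -m handwheel '[[0.024,-0.017,0,0],[0.024,-0.017,0,0],[0.02,-0.014,0,0],[0.015,-0.01,0,1],[0.007,-0.005,0,2],[0,0,0,4],[0,0,0,5],[0,0,0,6]]' >/dev/null
python3 -m handwheel '[[0,0,0,6],[0,0,0,6],[0,0,0,5],[0,0,0,3],[0,0,0,1.1],[0,0,0,0],[0,0,0,0]]'
python3 - <<'E'
from h import *
go(625.5,175,160,14.45)
for n in('top','scene'):
    p,d,m=snap(n); np.savez(f'{n}17.npz',p=p,d=d)
    W=world(d,m)*1000; r=np.radians(14.45); X=(W[...,0]-625.5)*np.cos(r)+(W[...,1]-175)*np.sin(r); Y=-(W[...,0]-625.5)*np.sin(r)+(W[...,1]-175)*np.cos(r)
    for c in(-116,116):
        k=(abs(X)<40)&(abs(Y-c)<4); print(n,'strip',c,np.nanmedian(W[k][:,2]).round(1))
E
```

```text
clock: 41.55
tcp_pos: [0.4788, -0.0994, 0.1584]
ee_rot: [-179.9, 0.1, 14.5]
contact_force: [-1.3, -0.4, -1.6]
grip_width: 0.247
grasp_force: 30.0
t 41.55 tcp [478.8 -99.4 158.4] rpy [-1.799e+02  1.000e-01  1.450e+01] F [-1.3 -0.4 -1.6] | turn 0.1 then x 210.6 y -229.1 z -1.6 mm
top strip -116 87.2
top strip 116 87.7
scene strip -116 11.6
scene strip 116 82.5
```

```bash
python3 -m handwheel '[[0.0054,-0.006,0,0.1],[0.011,-0.012,0,0],[0.016,-0.0175,0,0],[0.0176,-0.0191,0,0],[0.0176,-0.0191,0,0],[0.0176,-0.0191,0,0],[0.0176,-0.0191,0,0],[0.0176,-0.0191,0,0]]' >/dev/null
python3 -m handwheel '[[0.0176,-0.0191,0,0],[0.0176,-0.0191,0,0],[0.0176,-0.0191,0,0],[0.016,-0.0177,0,0],[0.012,-0.0133,0,0],[0.006,-0.0066,0,0],[0.003,-0.003,0,0],[0,0,0,0]]' >/dev/null
python3 -m handwheel '[[0,0,0.01,0],[0,0,0.015,0],[0,0,0.01,0],[0,0,0.003,0],[0,0,0,0],[0,0,0,0],[0,0,0,0]]'
python3 - <<'E'
from h import *
go(625.5,175,106,14.45)
for n in('top','scene'):
    p,d,m=snap(n); np.savez(f'{n}18.npz',p=p,d=d); W=world(d,m)*1000; r=np.radians(14.45)
    X=(W[...,0]-625.5)*np.cos(r)+(W[...,1]-175)*np.sin(r); Y=-(W[...,0]-625.5)*np.sin(r)+(W[...,1]-175)*np.cos(r)
    k=masks(p)['amber']&(abs(X)<90)&(abs(Y)<160)&(abs(W[...,2]-110)<22); A=np.c_[X[k],Y[k],np.ones(k.sum())]; print(n,k.sum(),np.linalg.lstsq(A,W[k][:,2],rcond=None)[0].round(3),[np.round(v,1) for v in cv2.minAreaRect(np.c_[X[k],Y[k]].astype(np.float32))])
E
```

```text
clock: 43.57
tcp_pos: [0.6267, 0.1737, 0.1218]
ee_rot: [180.0, -0.1, 14.3]
contact_force: [0.3, 0.8, -0.9]
grip_width: 0.247
grasp_force: 30.0
t 43.57 tcp [626.7 173.7 121.8] rpy [ 1.80e+02 -1.00e-01  1.43e+01] F [ 0.3  0.8 -0.9] | turn -0.2 then x -0.9 y -1.6 z 15.8 mm
top 808 [-3.00000e-03  0.00000e+00  1.09269e+02] [array([  0.8, -20.2]), array([204.7,  98.8]), np.float64(88.9)]
scene 167 [ 1.00000e-03 -1.10000e-02  1.05014e+02] [array([   0.3, -100.7]), array([53.7, 96.8]), np.float64(89.9)]
```

```bash
python3 -m handwheel '[[-0.0009,-0.0015,0.005,-0.15],[0,0,0.005,0],[0,0,0.003,0],[0,0,0.001,0],[0,0,0,0],[0,0,0,0]]'; python3 -m handwheel '[[0,0,0.001,0],[0,0,0.001,0],[0,0,0.001,0],[0,0,0,0],[0,0,0,0]]'; python3 -m handwheel '[[0,0,0.001,0],[0,0,0.001,0],[0,0,0.001,0],[0,0,0,0],[0,0,0,0]]'
```

```text
clock: 44.17
tcp_pos: [0.6252, 0.1751, 0.107]
ee_rot: [180.0, -0.0, 14.5]
contact_force: [-0.2, 0.5, -2.5]
grip_width: 0.247
grasp_force: 30.0
clock: 44.58
tcp_pos: [0.6252, 0.1751, 0.1043]
ee_rot: [180.0, -0.0, 14.5]
contact_force: [0.2, -0.3, 1.1]
grip_width: 0.252
grasp_force: 30.0
clock: 45.0
tcp_pos: [0.6253, 0.1751, 0.1017]
ee_rot: [180.0, -0.1, 14.5]
contact_force: [-2.1, -0.2, 5.4]
grip_width: 0.249
grasp_force: 30.0
```

```bash
python3 -m handwheel '[[0,0,0.001,0],[0,0,0.001,0],[0,0,0.001,0],[0,0,0,0],[0,0,0,0]]'; python3 -m handwheel '[[0,0,0.001,0],[0,0,0,0],[0,0,0,0]]';
```

```text
clock: 45.42
tcp_pos: [0.6253, 0.1751, 0.0989]
ee_rot: [180.0, -0.1, 14.5]
contact_force: [-2.5, -0.3, 6.2]
grip_width: 0.242
grasp_force: 30.0
clock: 45.67
tcp_pos: [0.6255, 0.1751, 0.0988]
ee_rot: [180.0, -0.1, 14.5]
contact_force: [-4.7, -0.6, 12.5]
grip_width: 0.251
grasp_force: 30.0
```

```bash
python3 -m handwheel '[[0,0,0,0],[0,0,0,0],[0,0,0,0],[0,0,0,0]]' 0.07 >/dev/null
python3 -m handwheel '[[0,0,-0.01,0],[0,0,-0.02,0],[0,0,-0.02,0],[0,0,-0.005,0],[0,0,0,0]]' >/dev/null
python3 -m handwheel '[[0,0,0,0],[0,0,0,0],[0,0,0,0],[0,0,0,0],[0,0,0,0],[0,0,0,0],[0,0,0,0],[0,0,0,0]]' 0
python3 -m handwheel '[[0,0,0.01,0],[0,0,0.008,0],[0,0,0.004,0],[0,0,0.002,0],[0,0,0,0],[0,0,0,0]]'
```

```text
clock: 47.08
tcp_pos: [0.6251, 0.1751, 0.152]
ee_rot: [-180.0, 0.0, 14.5]
contact_force: [0.7, -0.6, -0.4]
grip_width: 0.213
grasp_force: 0.0
clock: 47.58
tcp_pos: [0.6252, 0.1751, 0.128]
ee_rot: [180.0, 0.0, 14.5]
contact_force: [0.1, -0.5, -0.6]
grip_width: 0.003
grasp_force: 0.0
```

```bash
python3 -m handwheel '[[0,0,0.001,0],[0,0,0,0],[0,0,0,0]]'; python3 -m handwheel '[[0,0,0.001,0],[0,0,0,0],[0,0,0,0]]'; python3 -m handwheel '[[0,0,0.001,0],[0,0,0,0],[0,0,0,0]]'
```

```text
clock: 47.83
tcp_pos: [0.6252, 0.1751, 0.1272]
ee_rot: [180.0, -0.0, 14.5]
contact_force: [-1.7, 0.6, 0.3]
grip_width: 0.003
grasp_force: 0.0
clock: 48.08
tcp_pos: [0.6251, 0.1751, 0.126]
ee_rot: [180.0, 0.0, 14.5]
contact_force: [0.2, 0.6, 1.1]
grip_width: 0.005
grasp_force: 0.0
clock: 48.33
tcp_pos: [0.6251, 0.1751, 0.125]
ee_rot: [-180.0, 0.0, 14.5]
contact_force: [-0.7, -0.2, -1.2]
grip_width: 0.009
grasp_force: 0.0
```

```bash
python3 -c "
from h import *
print(bot.finger_overhang)
p,d,m=snap('scene'); W=world(d,m)*1000; r=np.radians(14.45)
X=(W[...,0]-625.5)*np.cos(r)+(W[...,1]-175)*np.sin(r); Y=-(W[...,0]-625.5)*np.sin(r)+(W[...,1]-175)*np.cos(r)
k=masks(p)['amber']&(abs(X)<90)&(abs(Y)<160)&(abs(W[...,2]-90)<22); A=np.c_[X[k],Y[k],np.ones(k.sum())]; print(k.sum(),np.linalg.lstsq(A,W[k][:,2],rcond=None)[0].round(3),[np.round(v,1) for v in cv2.minAreaRect(np.c_[X[k],Y[k]].astype(np.float32))])
k=(abs(X)<20)&(abs(Y)<20)&(W[...,2]>95)&(W[...,2]<135); print(k.sum(),np.sort(W[k][:,2]).round(0)[::10])
"; python3 -m handwheel '[[0,0,0.001,0],[0,0,0,0],[0,0,0,0]]'; python3 -m handwheel '[[0,0,0.001,0],[0,0,0,0],[0,0,0,0]]'
```

```text
0.011
351 [-1.000e-03 -9.000e-03  8.236e+01] [array([ -0.6, -79.6]), array([ 96.4, 100.2]), np.float64(89.6)]
98 [ 95.  98. 102. 105. 107. 111. 113. 114. 115. 116.]
clock: 48.63
tcp_pos: [0.6251, 0.1751, 0.124]
ee_rot: [-180.0, 0.0, 14.5]
contact_force: [-0.3, 0.4, -0.9]
grip_width: 0.002
grasp_force: 0.0
clock: 48.88
tcp_pos: [0.6251, 0.1751, 0.123]
ee_rot: [-180.0, 0.0, 14.5]
contact_force: [-0.2, 0.7, -0.3]
grip_width: 0.009
grasp_force: 0.0
```

```bash
for i in 1; do python3 -m handwheel '[[0,0,0.001,0],[0,0,0,0],[0,0,0,0]]'|sed -n '2p;4p'; python3 -m handwheel '[[0,0,0.001,0],[0,0,0,0],[0,0,0,0]]'|sed -n '2p;4p';python3 -m handwheel '[[0,0,0.001,0],[0,0,0,0],[0,0,0,0]]'|sed -n '2p;4p'; done
```

```text
tcp_pos: [0.6251, 0.1751, 0.122]
contact_force: [-1.2, -1.0, -0.1]
tcp_pos: [0.6251, 0.1751, 0.121]
contact_force: [-0.4, -0.5, 0.9]
tcp_pos: [0.6251, 0.1751, 0.12]
contact_force: [-0.4, 0.5, 0.4]
```

No contact where the knob top should be, so I'll back off and inspect before pressing further.

```bash
python3 -m handwheel '[[0,0,-0.02,0],[0,0,-0.04,0],[0,0,-0.03,0],[-0.03,0.03,0,0],[-0.04,0.03,0,0],[-0.04,0.03,0,0],[-0.04,0.03,0,0],[-0.03,0.03,0,0]]' >/dev/null; python3 -m handwheel '[[-0.03,0.03,0,0],[-0.03,0.03,0,0],[-0.02,0.03,0,0],[0,0.02,0,0],[0,0,0,0],[0,0,0,0]]'
cat > chk.py <<'E'
from h import *
for n in('top','scene'):
    p,d,m=snap(n); np.savez(f'{n}20.npz',p=p,d=d); W=world(d,m)*1000; r=np.radians(14.45)
    X=(W[...,0]-625.5)*np.cos(r)+(W[...,1]-175)*np.sin(r); Y=-(W[...,0]-625.5)*np.sin(r)+(W[...,1]-175)*np.cos(r)
    k=masks(p)['amber']&(abs(X)<90)&(abs(Y)<160)&(abs(W[...,2]-88)<22); A=np.c_[X[k],Y[k],np.ones(k.sum())]; print(n,k.sum(),np.linalg.lstsq(A,W[k][:,2],rcond=None)[0].round(4),[np.round(v,1) for v in cv2.minAreaRect(np.c_[X[k],Y[k]].astype(np.float32))])
    for c in(-110,-60,60,110):
        j=k&(abs(Y-c)<12); print('  Y',c,j.sum(),np.nanmean(W[j][:,2]).round(1),end='')
    k=(abs(X)<18)&(abs(Y)<18)&(W[...,2]>100)&(W[...,2]<135); print('\n knob',k.sum(),np.percentile(W[k][:,2],[10,50,90]).round(1))
    k=(abs(X)<60)&(abs(Y)>128)&(abs(Y)<134); 
    for nm,a,c,w in(('timer?',0,0,0),): pass
q=cv2.resize(np.load('scene20.npz')['p'][120:300,200:450],None,fx=3,fy=3); cv2.imwrite('pics/s20.png',q)
E
python3 chk.py
```

```text
clock: 50.8
tcp_pos: [0.4554, -0.12, 0.2101]
ee_rot: [-180.0, -0.0, 14.3]
contact_force: [-0.3, 0.4, 0.4]
grip_width: 0.006
grasp_force: 0.0
top 3050 [-1.20000e-03  5.00000e-04  8.66102e+01] [array([-1.8,  2.3]), array([ 99. , 245.6]), np.float64(0.1)]
  Y -110 281 86.5  Y -60 304 86.7  Y 60 314 86.7  Y 110 324 86.8
 knob 101 [108.2 117.8 121.1]
scene 299 [ 1.80000e-03 -2.60000e-03  8.30416e+01] [array([ -1.2, -89. ]), array([ 80.1, 102.2]), np.float64(88.1)]
  Y -110 152 83.2  Y -60 19 83.2  Y 60 0 nan  Y 110 0 nan
 knob 82 [103.1 112.3 116.2]chk.py:7: RuntimeWarning: Mean of empty slice
  j=k&(abs(Y-c)<12); print('  Y',c,j.sum(),np.nanmean(W[j][:,2]).round(1),end='')
```

View pics/s20.png

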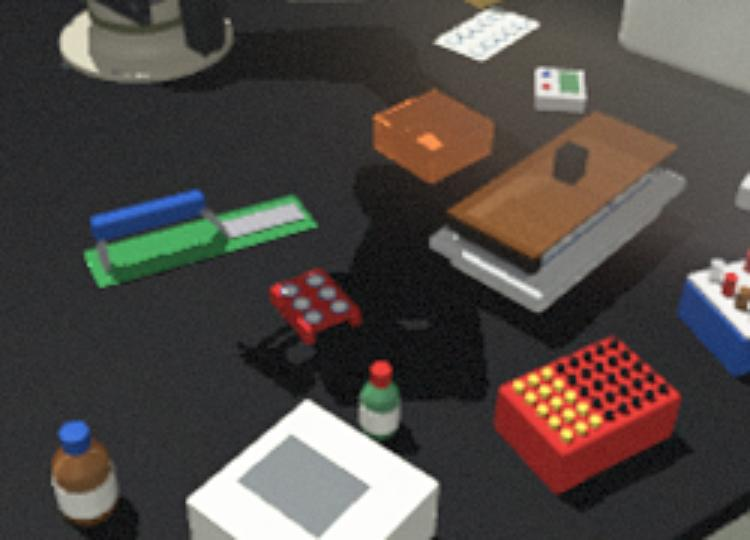

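The cover sits level and centred. The spatula stands on the mat, and the bystanders are in place. For certainty that both strips are home, I'll press once more with the knob gripped.

```bash
python3 -m handwheel '[[0.03,-0.03,0,0],[0.04,-0.03,0,0],[0.04,-0.03,0,0],[0.04,-0.03,0,0],[0.03,-0.03,0,0],[0.03,-0.03,0,0],[0.03,-0.03,0,0],[0.02,-0.03,0,0]]' 0.07 >/dev/null; python3 -m handwheel '[[0,-0.02,0,0],[0,-0.015,0,0],[0,0,0,0],[0,0,0,0]]'
python3 -c "
from h import *
go(625.2,175.1,99.5,14.5)"
```

```text
clock: 51.9
tcp_pos: [0.6207, 0.1904, 0.2103]
ee_rot: [180.0, 0.0, 14.6]
contact_force: [0.7, -0.9, -0.3]
grip_width: 0.794
grasp_force: 0.0
t 51.9 tcp [620.7 190.4 210.3] rpy [180.    0.   14.6] F [ 0.7 -0.9 -0.3] | turn 0.1 then x 0.5 y 15.9 z 110.8 mm
```

```bash
python3 -m handwheel '[[0,0.01,0,0.1],[0.0005,0.006,0,0],[0,0,0.03,0],[0,0,0.03,0],[0,0,0.03,0],[0,0,0.014,0],[0,0,0.0055,0],[0,0,0,0]]'
python3 -m handwheel '[[0,0,0,0],[0,0,0,0],[0,0,0,0],[0,0,0,0],[0,0,0,0],[0,0,0,0],[0,0,0,0],[0,0,0,0]]' 0
python3 -m handwheel '[[0,0,0.001,0],[0,0,0,0],[0,0,0,0]]'; python3 -m handwheel '[[0,0,0.001,0],[0,0,0,0],[0,0,0,0]]'
```

```text
clock: 52.57
tcp_pos: [0.6259, 0.1727, 0.0997]
ee_rot: [-180.0, 0.1, 14.2]
contact_force: [-0.4, -0.1, 0.1]
grip_width: 0.795
grasp_force: 0.0
clock: 53.23
tcp_pos: [0.6259, 0.1743, 0.1006]
ee_rot: [180.0, -0.0, 14.4]
contact_force: [-0.8, 0.3, -0.1]
grip_width: 0.212
grasp_force: 0.0
clock: 53.48
tcp_pos: [0.6265, 0.1744, 0.1005]
ee_rot: [180.0, -0.1, 14.4]
contact_force: [-0.2, 0.5, 4.3]
grip_width: 0.007
grasp_force: 2.5
clock: 53.73
tcp_pos: [0.6265, 0.1744, 0.1005]
ee_rot: [180.0, -0.2, 14.4]
contact_force: [-2.1, -0.3, 11.1]
grip_width: 0.001
grasp_force: 5.4
```

The fingers closed on nothing, so I'll rise and measure where the knob and cover really are.

```bash
python3 -m handwheel '[[0,0,-0.01,0],[0,0,-0.03,0],[0,0,-0.04,0],[0,0,-0.03,0],[-0.03,0.03,0,0],[-0.04,0.03,0,0],[-0.04,0.03,0,0],[-0.04,0.03,0,0]]' >/dev/null; python3 -m handwheel '[[-0.03,0.03,0,0],[-0.03,0.03,0,0],[-0.03,0.03,0,0],[-0.03,0.03,0,0],[0,0.03,0,0],[0,0,0,0],[0,0,0,0]]' >/dev/null
python3 chk.py; cat > kn.py <<'E'
from h import *
import sys
for t in sys.argv[1:]:
  for n in('top','scene'):
    z=np.load(f'{n}{t}.npz'); p,d=z['p'],z['d']; m=bot.camera_model(n); W=world(d,m)*1000; r=np.radians(14.45)
    X=(W[...,0]-625.5)*np.cos(r)+(W[...,1]-175)*np.sin(r); Y=-(W[...,0]-625.5)*np.sin(r)+(W[...,1]-175)*np.cos(r)
    k=(p.max(2)<90)&(abs(X)<80)&(abs(Y)<80)&(W[...,2]>107)&(W[...,2]<128)
    print(n,t,k.sum(),[np.round(v,1) for v in cv2.minAreaRect(np.c_[X[k],Y[k]].astype(np.float32))],np.c_[X[k],Y[k],W[k][:,2]].mean(0).round(1))
    a=masks(p)['amber']&(abs(W[...,2]-88)<25)&(abs(X)<140)&(abs(Y)<220); print('  amber',a.sum(),[np.round(v,1) for v in cv2.minAreaRect(np.c_[X[a],Y[a]].astype(np.float32))])
E
python3 kn.py 20
```

```text
top 3043 [ 7.00000e-04 -2.00000e-04  8.66349e+01] [array([-1.7,  2.3]), array([245.6,  99. ]), np.float64(89.9)]
  Y -110 282 86.7  Y -60 301 86.5  Y 60 316 86.7  Y 110 319 86.6
 knob 100 [109.9 117.7 121.1]
scene 311 [ 9.00000e-04 -6.60000e-03  8.25073e+01] [array([ -0.2, -83.8]), array([ 88.9, 100.3]), np.float64(88.8)]
  Y -110 147 83.2  Y -60 21 83.0  Y 60 0 nan  Y 110 0 nan
 knob 83 [102.9 112.6 115.5]
top 20 87 [array([-1.9, -0.4]), array([23.9, 23.1]), np.float64(89.0)] [ -3.2  -0.2 117.6]
  amber 3044 [array([-1.7,  2.3]), array([245.6,  99. ]), np.float64(89.9)]
scene 20 55 [array([-0.2, -2.8]), array([22.4, 26.6]), np.float64(0.2)] [  1.6  -5.5 113.4]
  amber 311 [array([ -0.2, -83.8]), array([ 88.9, 100.3]), np.float64(88.8)]chk.py:7: RuntimeWarning: Mean of empty slice
  j=k&(abs(Y-c)<12); print('  Y',c,j.sum(),np.nanmean(W[j][:,2]).round(1),end='')
```

Nothing has moved. The closed fingers had landed on the knob's top, pressing 11 N with no further travel. The cover is level to 0.2 mm and about 6 mm below its starting height. One last check of the spatula on the mat, then I'll hand in.

```bash
python3 - <<'E'
from h import *
z=np.load('scene20.npz'); m=bot.camera_model('scene'); M=masks(z['p'])
h,_=fit([(M['blue'],m,(220,170,280,212))],(.4215,-.179,84),(.112,.018,.022),.036); print('handle',h,_)
a=np.radians(83.5); d=h[:2]-[427.2,-130]; print('handle centre in mat frame (expect -49,0)',d[0]*np.cos(a)+d[1]*np.sin(a),-d[0]*np.sin(a)+d[1]*np.cos(a))
s=bot.sense(); print(s['clock'],s['tcp_pos'])
if abs(-d[0]*np.sin(a)+d[1]*np.cos(a))<8: print(bot.job_done())
E
```

```text
handle [ 420.5 -181.1   84.4] 54.1
handle centre in mat frame (expect -49,0) -51.529983357318585 0.8722472094930867
55.0833 [ 0.44886426 -0.13074187  0.20860995]
the job is handed in; nothing more can be done
None
```

I handed the job in at about 55 s, with no verdict returned. Both white plates are level on their squares, within about 3 mm of centre. The blade tip was dipped to an estimated 24 mm below the pot rim, and the spatula is back standing along the mat. The cover is level and centred to about 3 mm, with both strips home as far as the cameras and pressing force show; the bottles and timer were left alone.

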